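# Serving position: soup cup up, sprung warmer lid held half open

### The arm

A 6-joint arm with a two-finger parallel gripper is mounted at the origin on the work surface. World frame = base frame: x ahead of the robot, y to its left, z up, the work surface at z = 0. Lengths are in mm, angles in rad, forces in N, time in s.
With the tool pointing down it reaches from about 250 to 800 mm from the base axis. Payload 8.5 kg.
Tool frame: the origin (TCP) lies between the finger pads; the fingertips stand 8 mm ahead of it and the grasp point (between the pads) lies 11 mm behind it; z points along the fingers, y is the direction in which the jaws open and shut (so a half turn about z gives the same grasp; the last joint's range is limited). The gripper opens to 85 mm and grips with 20 to 120 N. Pads are 22 mm wide; open, the fingers measure 114 mm over their backs; the gripper's body (76 mm by 85 mm) begins 54 mm behind the grasp point. The pads swing forward as they close: fully open they stand 13 mm farther back than shut.
Start: joints at [1.34, 0.238, -0.013, 1.319, 0, 1.571], TCP at [120.085, 511.037, 239.276] pointing down, gripper open.
Joint ranges: [-2.66, 2.66], [-1.03, 1.9], [-1.14, 1.46], [-1.82, 2.27], [-1.45, 1.34], [-3.14, 3.14]. Speed limits (rad/s): [2.22, 2.22, 2.79, 3.14, 3.14, 3.14].

### API

Orientations are given as a unit quaternion [x, y, z, w].
In Python, from workcell import * gives the robot as it stands. The module is installed in compiled form; this text tells all that it offers.
- The arm moves only by the tool carry_out, never from a script. Its argument "increments" is a list of rows, each an object of numbers: "tx", "ty", "tz": the shift along the tool's x, y, z in cm; "roll": the turn about the tool's z in rad. A call has 1 to 12 rows; each row shifts and turns the commanded pose from where the row before left it, along the tool's axes as they then stand; what a row does not reach is not made up. A row lasts 1/12 s, in which the tool goes at most 41.7 mm and 7.16 degrees, less where a joint would pass 70% of its speed; a pose out of reach is approached as far as the arm can. A call is refused whole if a number of a shift passes 4.17 or a number of a turn 0.125, either way. A call with a gripper value outside its range is refused whole. "grip" is the opening, from 0 (shut) to 1 (fully open), set as the call begins (left out, the last holds). The fingers move at their own pace and stop on an object; the grip force is fixed at half the most. Time passes only in rows, so rows that do not move let the fingers close. It gives the time, the measured TCP pose, the force and the opening at its end, in the units of the state.
- state(): the state, without advancing time (a new reading comes with each control period).
- camera(name): name is "side" or "top" or "wrist"; returns a dict with "pixels" (480x640x3 uint8, red, green, blue), "intrinsics" (3x3 intrinsics, pixels), "distortion" ([k1, k2, p1, p2, k3] as OpenCV has them; the pictures are not rectified), "eye" and "attitude" of the camera in the world. Camera axes: x right, y down, z forward; pixel columns grow to the right and rows downward; lengths in mm; the calibration is good to about 2 mm. A picture is of the moment at which its call begins. There is no depth.
- close_job(): hands the job in, once; it reports no verdict.
The state is a dict: "time": time; "joints": joint angles; "qvel": joint speeds; "joint_torque": joint torques, N m; "eef_pos": TCP position; "tool_rot": TCP orientation; "force": force on the tool from outside, world axes, zero at the start; "moment": the same for the moment, N m; "width": finger opening in mm.
Only numpy, scipy, OpenCV 4.12 (cv2) and the standard library are available. Lean on these libraries where they do the work, as an engineer would, in place of code of your own. Each camera call takes 0.05 s, during which the arm holds its last target.

### The job

Get the soup warmer ready for a colleague to ladle a portion: first turn the soup cup, which is stored mouth down, the right way up on the table and let go of it, without dropping it. Then raise the warmer's self-closing lid by its handle to the half-open line of its hinge plate (35 degrees) and keep holding it there: the spring would shut it, so finish with the lid still in your grip. Leave the bowl, the pepper mill and the spoon where they are.

Things in the scene. Friction and masses are not known exactly. Their poses are not given: they have to be found in the camera images.
- cup_center (a point): Handleless white ceramic soup cup, 72 mm high, outside diameter 64 mm at the rim and 52 mm at the base (58 mm half-way), wall 4 mm, floor 6 mm, 0.12 to 0.24 kg. It starts mouth down on the table. This point lies on its axis half-way up (36 mm from base and rim); its z axis points from the base to the mouth, so z points down at the start.
- warmer: Stainless countertop soup warmer, fixed, box 310 mm deep (x) by 360 mm wide (y), rim 98 mm above the table. Its origin is the centre of its underside on the table; its front (control panel, lid handle) faces its own -x, z is up.
- hinge (a point): Middle of the lid's hinge axis (its y), 155 mm behind the warmer's centre, 100 mm above the table; axes as the warmer's. A round plate of 54 mm radius stands on this axis at each side of the warmer, with three engraved radial lines: closed, half open (the longest, 35 degrees up from level), fully open (70). The lid's dark hinge arm, 8 mm wide, covers the line at which the lid stands.
- lid (a joint): Opening angle of the lid, rad: 0 closed, 0.611 (35 degrees) at the half-open line, 1.22 at the stop; the front goes up and back. A spring shuts it: with its weight it takes 5.5 to 7 N upward at the handle to start it and 9 to 10.5 N straight up to hold it half open. It cannot stay open by itself. Lid: steel, 310 by 356 mm, top 46 mm above the hinge axis.
- lid_grip (a point): The lid's bar handle: a straight round black grip, 16 mm thick, 116 mm long, along the warmer's y, on a post 70 mm to either side. Origin at its middle: 352 mm before and 22 mm above the hinge axis with the lid shut (122 mm above the table). 34 mm free between grip and lid front; nothing above or before it. It turns with the lid and may roll between the fingers.
- bowl: Bystander: open white bowl, mouth up, 130 mm across, 55 mm high. Origin at the centre of its underside.
- mill: Bystander: dark wooden pepper mill, 56 mm across, 147 mm high, upright. Origin at the centre of its underside.
- spoon: Bystander: steel serving spoon, 260 mm long, lying on the table along its own x. Origin under its middle.
Not all that is in view belongs to the job. What is shaped like the part that bears cup_center but green is not meant.

How it is judged (in metres and radians):
On the way, in this order (a step that is already met when the one before it is completed fails the run):
1. the cup stands mouth up on the table, let go and at rest (angle between cup_center's own z axis and vertical below 0.12 rad and height (world z) of cup_center between 0.03 and 0.042 m and linear speed of cup below 0.03 m/s and contact force between cup and the fingers below 0.05 N), for 0.3 s.
2. the lid is held by its handle at the half-open line (value of joint lid between 0.524 and 0.698 rad and contact force between lid_c0 and the fingers above 2 N), for 0.3 s.
At the end, for the whole second after the job is handed in: The fingers hold the lid by its handle (more than 2 N) with the lid still at 35 degrees, within 5 degrees; the cup stands mouth up on the table (within 7 degrees of upright), untouched and at rest (all of step 1 and all of step 2 and velocity of joint lid between -0.1 and 0.1 rad/s); the arm keeps its last pose, push and grip.
It fails at once if the cup is dropped or thrown (it moves faster than 0.8 m/s out of the fingers) (linear speed of cup above 0.8 m/s and contact force between cup and the fingers below 0.05 N).
It fails at once if the bowl is moved by more than 30 mm or tipped (distance of bowl from where it was at the start of the episode above 0.03 m or angle between bowl's own z axis and vertical above 0.35 rad).
It fails at once if the pepper mill is moved by more than 30 mm or tipped (distance of mill from where it was at the start of the episode above 0.03 m or angle between mill's own z axis and vertical above 0.35 rad).
It fails at once if the spoon is moved by more than 30 mm (distance of spoon from where it was at the start of the episode above 0.03 m).
It also fails if it takes over 67 s, if anything falls off the work surface, if the arm or the gripper's body presses on something with over 40 N, if the wrist force passes 120 N, or if a joint passes its speed limit or range.

## Working session

There is one attempt and no reset: what is moved stays moved. The work goes in short steps, Python scripts to look and compute and a tool call to move; the robot and the scene stay as the last step left them, time stands still between calls to the robot, and variables do not carry over. Pictures are saved under pics/ and viewed, and the job is handed in when it is done.

Besides the shell and the picture viewer there is one more tool, called after "Emit:" by a JSON object that holds its "op" and its "data", one argument or row to a line. carry_out: Moves the arm, as the interface text tells. Its arguments: {"type":"object","properties":{"increments":{"type":"array"},"grip":{"type":"number"}},"required":["increments"]}

```bash
mkdir -p pics; cat > h.py <<'E'
from workcell import *
import numpy as np, cv2
from scipy.spatial.transform import Rotation as R
def snap(n,f):
    c=camera(n); cv2.imwrite('pics/'+f,c['pixels'][:,:,::-1]); 
    np.save('pics/'+f+'.npy',{k:np.array(v) for k,v in c.items()},allow_pickle=True); return c
def load(f): return np.load('pics/'+f+'.npy',allow_pickle=True).item()
def cam(c):
    a=np.array(c['attitude'],float)
    Rm=R.from_quat(a).as_matrix() if a.size==4 else a
    return Rm,np.array(c['eye'],float).ravel()
def ray(c,uv):
    p=cv2.undistortPoints(np.array(uv,float).reshape(-1,1,2),np.array(c['intrinsics'],float),np.array(c['distortion'],float)).reshape(-1,2)
    Rm,e=cam(c); d=(Rm@np.c_[p,np.ones(len(p))].T).T
    return e,d/np.linalg.norm(d,axis=1)[:,None]
def onz(c,uv,z):
    e,d=ray(c,uv); return e+d*((z-e[2])/d[:,2])[:,None]
def proj(c,P):
    Rm,e=cam(c); return cv2.projectPoints((np.array(P,float).reshape(-1,3)-e)@Rm,np.zeros(3),np.zeros(3),np.array(c['intrinsics'],float),np.array(c['distortion'],float))[0].reshape(-1,2)
E
python3 - <<'E'
from h import *
for n in('side','top','wrist'):
    c=snap(n,n+'0.png'); print(n,c['eye'],c['attitude'],np.array(c['intrinsics']).tolist(),c['distortion'])
print(state())
E
```

```text
side [ 376.7902634  -749.58280378  987.30479664] [ 0.92981968 -0.13719504  0.04506676 -0.33849945] [[440.44703235647603, 0.0, 321.21268685445676], [0.0, 440.44703235647603, 236.4784505450949], [0.0, 0.0, 1.0]] [-0.075527  0.        0.        0.        0.      ]
top [ 396.9057195   -37.93518762 1476.28086458] [ 0.70637618 -0.70509851  0.04368323 -0.04427819] [[477.106295080888, 0.0, 314.44439793251655], [0.0, 477.106295080888, 243.78419300389166], [0.0, 0.0, 1.0]] [-0.12830847  0.          0.          0.          0.        ]
wrist [ 55.41833696 526.80659851 372.53602725] [0.77667107 0.61550693 0.08265785 0.10536105] [[431.59966572108283, 0.0, 313.80420645146194], [0.0, 431.59966572108283, 242.35335328598129], [0.0, 0.0, 1.0]] [-0.03621204  0.          0.          0.          0.        ]
{'time': 0.15, 'joints': array([ 1.33998608e+00,  2.38668497e-01, -1.40626948e-02,  1.31920955e+00,
       -1.96928466e-06,  1.57078884e+00]), 'qvel': array([-0.00017455, -0.00060803,  0.00241267, -0.00031875,  0.0011693 ,
        0.00034802]), 'joint_torque': array([ 1.96307406e-04, -5.39077485e+01,  3.46597052e+01,  1.44266951e-02,
        2.55735324e-05, -1.69217088e-05]), 'eef_pos': array([120.03078489, 510.77065809, 238.8111035 ]), 'tool_rot': array([ 1.15145388e-01,  9.93348485e-01, -5.68513595e-04, -6.49131312e-05]), 'force': array([ 0.80679775, -0.0308592 , -0.06402898]), 'moment': array([-0.00625847, -0.01233789, -0.03255957]), 'width': 85.22212665556641}
```

View pics/side0.png

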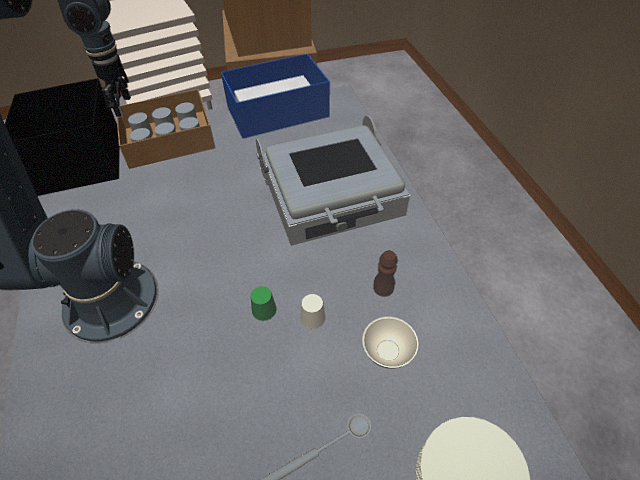

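View pics/top0.png

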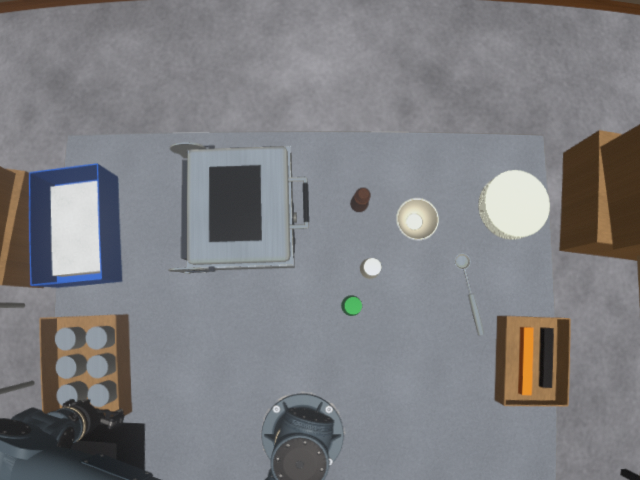

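View pics/wrist0.png

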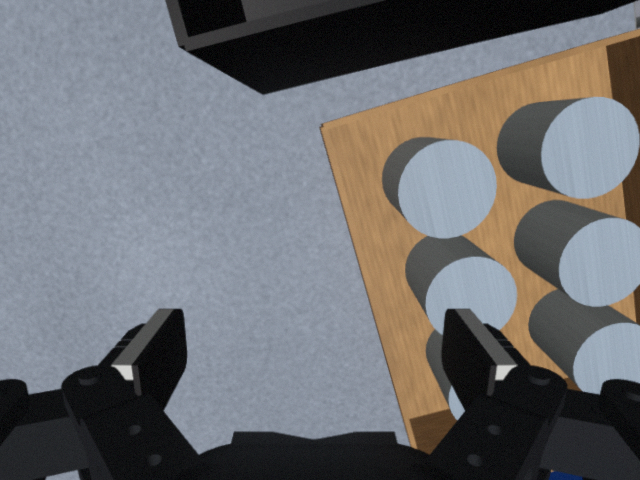

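The white cup candidates are the white one (side 312,311; top 371,267) and the green one (side 262,303; top 352,305). The white one matches and the green one is excluded. The spoon's bowl is at top (462,260) and the mill at (361,199). I'll measure these next.

```bash
python3 - <<'E'
from h import *
t=load('top0.png');s=load('side0.png')
def blob(c,m,near):
    n,l,st,ce=cv2.connectedComponentsWithStats(m.astype(np.uint8)); 
    i=l[near[1],near[0]]; return ce[i],st[i]
hs=lambda c:cv2.cvtColor(c['pixels'],cv2.COLOR_RGB2HSV).astype(int)
p=t['pixels'].astype(int)
b=blob(t,(p.min(2)>200),(371,267)); print('cup top',b, onz(t,[b[0]],72))
g=(p[:,:,1]>p[:,:,0]+40); b=blob(t,g,(352,305)); print('green',b,onz(t,[b[0]],60))
ps=s['pixels'].astype(int)
print('side base pt', onz(s,[[312,302]],72), onz(s,[[313,328]],0))
print('bowl',onz(t,[[417.5,219]],55),'mill',onz(t,[[362,195]],140),onz(t,[[360,205]],30),'spoon',onz(t,[[462,260],[480,333]],8))
print('lid corners top z146', onz(t,[[188,148],[290,148],[294,262],[188,262]],140))
print('handle', onz(t,[[306,183],[306,222]],122))
im=cv2.resize(t['pixels'][120:360,160:500],None,fx=2.35,fy=2.35,interpolation=cv2.INTER_CUBIC)[:,:,::-1]; cv2.imwrite('pics/c1.png',im)
im=cv2.resize(s['pixels'][100:360,230:430],None,fx=2.3,fy=2.3,interpolation=cv2.INTER_CUBIC)[:,:,::-1]; cv2.imwrite('pics/c2.png',im)
E
```

```text
cup top (array([372.14349776, 266.32735426]), array([364, 258,  17,  17, 223], dtype=int32)) [[ 505.78037607 -207.21103311   72.        ]]
green (array([352.51515152, 305.40151515]), array([344, 297,  18,  18, 264], dtype=int32)) [[ 390.9678585  -149.32117703   60.        ]]
side base pt [[ 507.50757946 -204.10465573   72.        ]] [[ 4.99521916e+02 -2.34660884e+02 -1.13686838e-13]]
bowl [[ 651.249111   -349.82016736   55.        ]] mill [[ 705.28278897 -172.71642685  140.        ]] [[ 698.99213679 -177.20363371   30.        ]] spoon [[ 530.32807198 -498.07310887    8.        ]
 [ 303.4626784  -549.04269411    8.        ]]
lid corners top z146 [[847.25094097 335.62148169 140.        ]
 [845.08943691  35.05385426 140.        ]
 [512.40886121  20.71014243 140.        ]
 [511.40489592 321.87569386 140.        ]]
handle [[744.78012753 -11.70293939 122.        ]
 [629.49847026 -12.21516997 122.        ]]
```

View pics/c1.png

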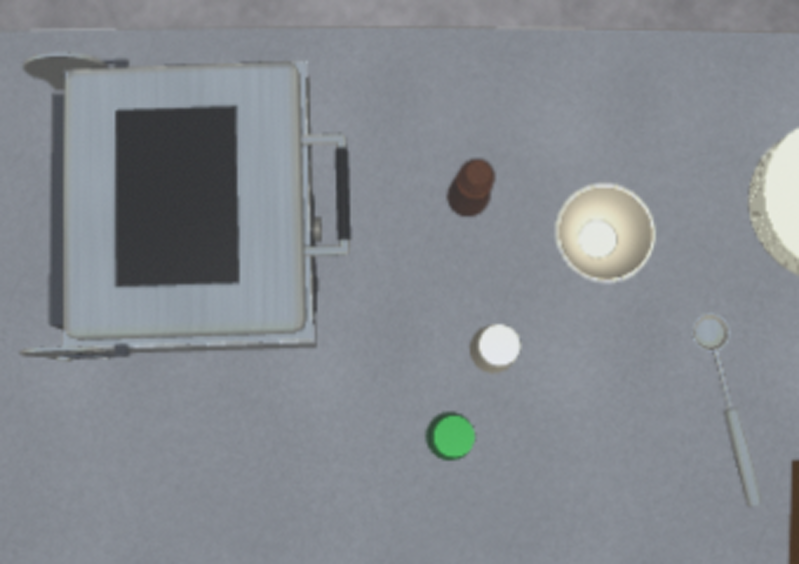

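View pics/c2.png

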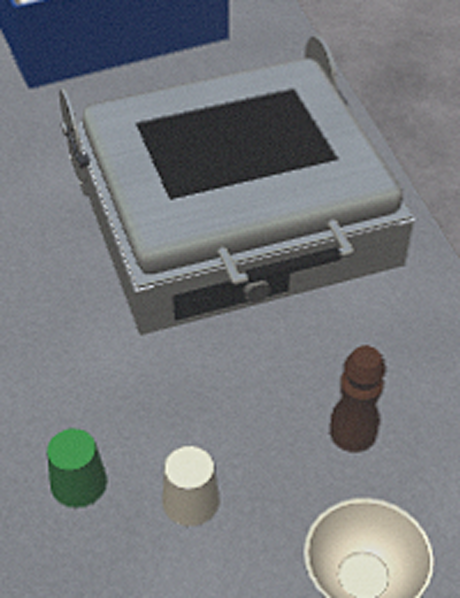

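The enlarged crop confirms it: the white handleless cup is at (499,345) in c1, with its narrow base up. It sits at about (506,-206). The rows only offer shifts and a roll about the tool's z, so I'll first test how the arm behaves at the edge of its reach, in free space.

Emit:
{"op": "carry_out", "data": {
  "increments": [
    {"tz":-4.1},
    {"tz":-4.1},
    {"tz":-4.1},
    {"tz":-4.1},
    {"tz":-4.1},
    {"tz":-4.1},
    {"tz":-4.1},
    {"tz":-4.1},
    {"tz":-4.1},
    {"tz":-4.1},
    {"tz":-4.1},
    {"tz":-4.1}
  ]
}}

```text
$.increments[0]: bad value
```

Emit:
{"op": "carry_out", "data": {
  "increments": [
    {"tx":0,"ty":0,"tz":-4.1,"roll":0},
    {"tx":0,"ty":0,"tz":-4.1,"roll":0},
    {"tx":0,"ty":0,"tz":-4.1,"roll":0},
    {"tx":0,"ty":0,"tz":-4.1,"roll":0},
    {"tx":0,"ty":0,"tz":-4.1,"roll":0},
    {"tx":0,"ty":0,"tz":-4.1,"roll":0},
    {"tx":0,"ty":0,"tz":-4.1,"roll":0},
    {"tx":0,"ty":0,"tz":-4.1,"roll":0}
  ]
}}

```text
time: 0.82
eef_pos: [120.1, 511.2, 544.4]
tool_rot: [0.115, 0.993, 0.002, 0.0]
force: [0.9, 1.5, 0.8]
width: 85.5
```

Emit:
{"op": "carry_out", "data": {
  "increments": [
    {"tx":0,"ty":-2,"tz":-3.5,"roll":0},
    {"tx":0,"ty":-2,"tz":-3.5,"roll":0},
    {"tx":0,"ty":-2,"tz":-3.5,"roll":0},
    {"tx":0,"ty":-2,"tz":-3.5,"roll":0},
    {"tx":0,"ty":-2,"tz":-3.5,"roll":0},
    {"tx":0,"ty":-2,"tz":-3.5,"roll":0},
    {"tx":0,"ty":-2,"tz":-3.5,"roll":0},
    {"tx":0,"ty":-2,"tz":-3.5,"roll":0}
  ]
}}

```text
time: 1.48
eef_pos: [73.2, 311.5, 648.4]
tool_rot: [0.115, 0.991, 0.075, 0.009]
force: [-0.1, -0.9, 1.1]
width: 85.3
```

```bash
python3 -c "
from h import *
print(state())"
```

```text
{'time': 1.4833, 'joints': array([ 1.34000284e+00,  1.82989215e-02,  8.65752223e-01,  2.26683196e+00,
       -3.00547664e-07,  1.57083384e+00]), 'qvel': array([-2.78087885e-04, -5.69024220e-01, -3.18268097e-01, -3.17269853e-03,
        1.40303144e-04,  1.46392914e-03]), 'joint_torque': array([-4.77805970e-04, -2.00087482e+01,  2.41773480e+01, -1.67162474e+00,
       -8.46603325e-05, -1.16683137e-05]), 'eef_pos': array([ 73.2032908 , 311.52881096, 648.35114   ]), 'tool_rot': array([0.11482957, 0.99050153, 0.07513363, 0.00870759]), 'force': array([-0.06350424, -0.92428334,  1.05094649]), 'moment': array([-0.1186951 ,  0.02717388,  0.01150519]), 'width': 85.27290837664225}
```

At the limit of joint 4 the tool tilts (8.7° now), and rows continue from the pose actually reached. So the tool can be tilted toward horizontal, and a half roll can then turn the cup over. I'll go round to the cup's azimuth before tilting further.

Emit:
{"op": "carry_out", "data": {
  "increments": [
    {"tx":-3.5,"ty":0,"tz":0.5,"roll":0},
    {"tx":-3.5,"ty":0,"tz":0.5,"roll":0},
    {"tx":-3.5,"ty":0,"tz":0.5,"roll":0},
    {"tx":-3.5,"ty":0,"tz":0.5,"roll":0},
    {"tx":-3.5,"ty":0,"tz":0.5,"roll":0},
    {"tx":-3.5,"ty":0,"tz":0.5,"roll":0},
    {"tx":-3.5,"ty":0,"tz":0.5,"roll":0},
    {"tx":-3.5,"ty":0,"tz":0.5,"roll":0},
    {"tx":-3.5,"ty":0,"tz":0.5,"roll":0},
    {"tx":-3.5,"ty":0,"tz":0.5,"roll":0},
    {"tx":-3.5,"ty":0,"tz":0.5,"roll":0},
    {"tx":-3.5,"ty":0,"tz":0.5,"roll":0}
  ]
}}

```text
time: 2.48
eef_pos: [484.7, 224.4, 583.2]
tool_rot: [0.115, 0.99, 0.076, 0.011]
force: [-1.3, 0.4, 0.2]
width: 85.7
```

```bash
cat > st.py <<'E'
from h import *
s=state(); print('t',s['time'],'j',s['joints'].round(4),'p',s['eef_pos'].round(1),'f',s['force'].round(1),'w',round(s['width'],1))
print(R.from_quat(s['tool_rot']).as_matrix().round(3).T.tolist(),'rows=tool x,y,z; pitch', np.degrees(np.arcsin(-R.from_quat(s['tool_rot']).as_matrix()[2,2])).round(1))
import json; open('fk.txt','a').write(json.dumps([s['joints'].tolist(),s['eef_pos'].tolist(),s['tool_rot'].tolist()])+'\n')
E
python3 st.py
```

```text
t 2.4833 j [0.3642 0.4168 1.2036 2.2677 0.1244 0.6013] p [484.7 224.4 583.2] f [-1.3  0.4  0.2] w 85.7
[[-0.973, 0.23, -0.004], [0.226, 0.962, 0.153], [0.039, 0.148, -0.988]] rows=tool x,y,z; pitch 81.2
```

Emit:
{"op": "carry_out", "data": {
  "increments": [
    {"tx":0,"ty":-3.8,"tz":0.5,"roll":0.016},
    {"tx":0,"ty":-3.8,"tz":0.5,"roll":0.016},
    {"tx":0,"ty":-3.8,"tz":0.5,"roll":0.016},
    {"tx":0,"ty":-3.8,"tz":0.5,"roll":0.016},
    {"tx":0,"ty":-3.8,"tz":0.5,"roll":0.016},
    {"tx":0,"ty":-3.8,"tz":0.5,"roll":0.016},
    {"tx":0,"ty":-3.8,"tz":0.5,"roll":0.016},
    {"tx":0,"ty":-3.8,"tz":0.5,"roll":0.016},
    {"tx":0,"ty":-3.8,"tz":0.5,"roll":0.016},
    {"tx":0,"ty":-3.8,"tz":0.5,"roll":0.016}
  ]
}}

```text
time: 3.32
eef_pos: [373.9, -121.0, 478.4]
tool_rot: [0.193, 0.978, 0.076, 0.005]
force: [1.1, -0.2, -0.1]
width: 85.6
```

```bash
python3 st.py
```

```text
t 3.3167 j [-0.4274  0.0571  0.3703  1.9103  0.1508 -0.0406] p [ 373.9 -121.   478.4] f [ 1.1 -0.2 -0.1] w 85.6
[[-0.926, 0.378, 0.02], [0.376, 0.914, 0.151], [0.039, 0.147, -0.988]] rows=tool x,y,z; pitch 81.2
```

```bash
cat > fk.py <<'E'
from h import *
import json
from scipy.optimize import least_squares
def fk(j,P):
    z0,L1,A,B,La,Lb=P
    q=j[1]-j[2]; p=q+j[3]
    r=L1*np.sin(j[1])+A*np.cos(q)+B*np.sin(q); z=z0+L1*np.cos(j[1])-A*np.sin(q)+B*np.cos(q)
    Rb=R.from_euler('z',j[0])
    # frame: X forward along pitch, Y left, Z up
    Rp=Rb*R.from_euler('y',p)
    w=Rb.apply([r,0,z])+Rp.apply([La,0,0])
    Rw=Rp*R.from_euler('z',S5*j[4])
    w=w+Rw.apply([Lb,0,0])
    M=Rw*R.from_euler('x',S6*j[5])
    m=M.as_matrix()  # X->tool z
    return w,m
S5=1;S6=1
def data():
    D=[json.loads(l) for l in open('fk.txt')]
    D.append([[1.33998608e+00,2.38668497e-01,-1.40626948e-02,1.31920955,0,1.57078884],[120.03078489,510.77065809,238.8111035],[1.15145388e-01,9.93348485e-01,-5.68513595e-04,0]])
    D.append([[1.34000284,.0182989215,.865752223,2.26683196,0,1.57083384],[73.2032908,311.52881096,648.35114],[0.11482957,0.99050153,0.07513363,0.00870759]])
    return [(np.array(a),np.array(b),np.array(c)) for a,b,c in D]
E
python3 - <<'E'
import fk; from fk import *
D=data()
for s5 in(1,-1):
    fk.S5=s5
    f=lambda P:np.concatenate([fk.fk(j,P)[0]-p for j,p,q in D])
    for g in([200,400,400,0,100,200],[200,400,100,300,100,200]):
        r=least_squares(f,g); print(s5,r.x.round(1),np.abs(r.fun).max().round(2))
    for j,p,q in D: print(np.array(fk.fk(j,r.x)[1][:,0]).round(3),R.from_quat(q).as_matrix()[:,2].round(3))
for s6 in(1,-1):
    fk.S6=s6; fk.S5=1
    for j,p,q in D: print(s6, fk.fk(j,r.x)[1][:,1:].round(2).tolist(), R.from_quat(q).as_matrix()[:,:2].round(2).tolist())
E
```

```text
Traceback (most recent call last):
AttributeError: 'function' object has no attribute 'fk'
```

```bash
mv fk.py fkm.py; python3 - <<'E'
import fkm; from fkm import data,R,np,least_squares
D=data()
for s5 in(1,-1):
    fkm.S5=s5
    f=lambda P:np.concatenate([fkm.fk(j,P)[0]-p for j,p,q in D])
    for g in([200,400,400,0,100,200],[200,400,100,300,100,200]):
        r=least_squares(f,g); print(s5,r.x.round(1),np.abs(r.fun).max().round(2))
    for j,p,q in D: print(np.array(fkm.fk(j,r.x)[1][:,0]).round(3),R.from_quat(q).as_matrix()[:,2].round(3))
for s6 in(1,-1):
    fkm.S6=s6; fkm.S5=1
    for j,p,q in D: print(s6, fkm.fk(j,r.x)[1][:,1:].round(2).tolist(), R.from_quat(q).as_matrix()[:,:2].round(2).tolist())
E
```

```text
1 [195.3 572.4 396.2  25.  139.  298.8] 0.0
1 [195.3 572.4 396.2  25.  139.  298.8] 0.0
[ 0.039  0.148 -0.988] [ 0.039  0.148 -0.988]
[ 0.039  0.147 -0.988] [ 0.039  0.147 -0.988]
[-0.    -0.001 -1.   ] [-0.    -0.001 -1.   ]
[ 0.035  0.147 -0.989] [ 0.035  0.147 -0.989]
-1 [ 204.3  569.6  397.3   26.7  740.3 -297.4] 3.89
-1 [ 204.3  569.6  397.3   26.7  740.3 -297.4] 3.89
[ 0.127 -0.084 -0.988] [ 0.039  0.148 -0.988]
[-0.086 -0.126 -0.988] [ 0.039  0.147 -0.988]
[-0.    -0.001 -1.   ] [-0.    -0.001 -1.   ]
[ 0.035  0.147 -0.989] [ 0.035  0.147 -0.989]
1 [[0.23, 0.97], [0.96, -0.23], [0.15, 0.0]] [[-0.97, 0.23], [0.23, 0.96], [-0.0, 0.15]]
1 [[0.38, 0.93], [0.91, -0.38], [0.15, -0.02]] [[-0.93, 0.38], [0.38, 0.91], [0.02, 0.15]]
1 [[0.23, 0.97], [0.97, -0.23], [-0.0, -0.0]] [[-0.97, 0.23], [0.23, 0.97], [-0.0, -0.0]]
1 [[0.23, 0.97], [0.96, -0.23], [0.15, -0.0]] [[-0.97, 0.23], [0.23, 0.96], [0.0, 0.15]]
-1 [[-0.83, 0.56], [0.56, 0.81], [0.05, 0.14]] [[-0.97, 0.23], [0.23, 0.96], [-0.0, 0.15]]
-1 [[0.45, 0.89], [0.88, -0.45], [0.15, -0.03]] [[-0.93, 0.38], [0.38, 0.91], [0.02, 0.15]]
-1 [[-0.23, -0.97], [-0.97, 0.23], [0.0, -0.0]] [[-0.97, 0.23], [0.23, 0.97], [-0.0, -0.0]]
-1 [[-0.23, -0.97], [-0.96, 0.23], [-0.15, -0.0]] [[-0.97, 0.23], [0.23, 0.96], [0.0, 0.15]]
```

The forward model fits exactly. Next: which pitch is feasible at which radius.

```bash
cat >> fkm.py <<'E'
PP=None
D0=data(); PP=least_squares(lambda P:np.concatenate([fk(j,P)[0]-p for j,p,q in D0[:5]]),[195,572,396,25,139,299]).x
def planar(r,z,p):  # TCP r,z pitch rad, j5=0 -> j2,j3,j4 list
    z0,L1,A,B,La,Lb=PP; L=La+Lb; wr=r-L*np.cos(p); wz=z+L*np.sin(p)-z0
    L2=np.hypot(A,B); d=np.hypot(wr,wz); out=[]
    c=(d*d-L1*L1-L2*L2)/(2*L1*L2)
    if abs(c)>1: return out
    for s in(1,-1):
        b=s*np.arccos(c)        # link2 angle relative to link1, downwards positive (angles from vertical, clockwise)
        a=np.arctan2(wr,wz)-np.arctan2(L2*np.sin(b),L1+L2*np.cos(b))
        th2=a+b               # link2 from vertical: A cos q+B sin q = L2 sin th2
        q=th2-np.arctan2(A,B)
        q=(q+np.pi)%(2*np.pi)-np.pi
        j2=(a+np.pi)%(2*np.pi)-np.pi; out.append((j2,j2-q,p-q))
    return out
LO=[-1.03,-1.14,-1.82];HI=[1.9,1.46,2.27]
def ok(s): return all(l<=x<=h for x,l,h in zip(s,LO,HI))
E
python3 - <<'E'
from fkm import *
for z in(36,120):
  for a in(10,15,20,25,30,35,40,45,60,90):
    rs=[r for r in range(250,900,10) if any(ok(s) for s in planar(r,z,np.radians(a)))]
    print(z,a,(rs[0],rs[-1]) if rs else None, [np.round(s,2).tolist() for s in planar(650,z,np.radians(a))])
E
```

```text
36 10 (790, 890) [[1.36, -1.31, -2.49], [2.51, 4.32, 1.99]]
36 15 (740, 890) [[1.2, -1.31, -2.26], [2.34, 4.33, 2.25]]
36 20 (710, 890) [[1.02, -1.29, -1.96], [2.2, 4.31, 2.46]]
36 25 (690, 890) [[0.84, -1.24, -1.64], [2.1, 4.26, 2.59]]
36 30 (670, 890) [[0.67, -1.18, -1.33], [2.03, 4.19, 2.68]]
36 35 (640, 890) [[0.55, -1.1, -1.04], [1.98, 4.12, 2.75]]
36 40 (610, 890) [[0.46, -1.02, -0.78], [1.95, 4.03, 2.79]]
36 45 (560, 890) [[0.39, -0.93, -0.54], [1.92, 3.95, 2.82]]
36 60 (420, 890) [[0.35, -0.65, 0.05], [1.85, 3.66, 2.86]]
36 90 (250, 890) [[0.57, -0.03, 0.97], [1.76, 3.05, 2.86]]
120 10 (730, 890) [[1.05, -1.36, -2.24], [2.08, 4.37, 2.47]]
120 15 (720, 890) [[0.84, -1.32, -1.9], [1.97, 4.34, 2.63]]
120 20 (700, 890) [[0.65, -1.26, -1.56], [1.89, 4.27, 2.73]]
120 25 (670, 890) [[0.48, -1.18, -1.23], [1.84, 4.2, 2.8]]
120 30 (640, 890) [[0.36, -1.1, -0.94], [1.8, 4.12, 2.84]]
120 35 (600, 890) [[0.28, -1.01, -0.68], [1.77, 4.03, 2.86]]
120 40 (550, 890) [[0.23, -0.92, -0.45], [1.75, 3.94, 2.88]]
120 45 (490, 890) [[0.2, -0.83, -0.24], [1.73, 3.84, 2.89]]
120 60 (250, 890) [[0.22, -0.54, 0.29], [1.69, 3.55, 2.91]]
120 90 (250, 890) [[0.51, 0.09, 1.15], [1.62, 2.93, 2.88]]
```

Plan: set the cup, still mouth down, on open table near (610,-490), where the reach allows a nearly horizontal tool. Regrasp it there at about 15° pitch, roll half a turn, and set it down.

Emit:
{"op": "carry_out", "data": {
  "increments": [
    {"tx":0,"ty":0,"tz":2.5,"roll":0.12},
    {"tx":0,"ty":0,"tz":2.5,"roll":0.12},
    {"tx":0,"ty":0,"tz":2.5,"roll":0.12},
    {"tx":0,"ty":0,"tz":2.5,"roll":0.12},
    {"tx":0,"ty":0,"tz":2.5,"roll":0.12},
    {"tx":0,"ty":0,"tz":2.5,"roll":0.12},
    {"tx":0,"ty":0,"tz":2.5,"roll":0.12},
    {"tx":0,"ty":0,"tz":2.5,"roll":0.12},
    {"tx":0,"ty":0,"tz":2.5,"roll":0.12},
    {"tx":0,"ty":0,"tz":2.5,"roll":0.12},
    {"tx":0,"ty":0,"tz":2.5,"roll":0.12},
    {"tx":0,"ty":0,"tz":2.5,"roll":0.12}
  ]
}}

```text
time: 4.32
eef_pos: [386.3, -75.2, 181.2]
tool_rot: [0.792, 0.606, 0.06, -0.047]
force: [-0.5, -0.5, -0.1]
width: 85.5
```

```bash
cat > to.py <<'E'
import sys; from h import *
# usage: to.py x y z  [g]  target TCP (or grasp point if g) -> shift in tool axes cm
s=state(); M=R.from_quat(s['tool_rot']).as_matrix(); T=np.array([float(v) for v in sys.argv[1:4]])
if len(sys.argv)>4: T=T+11*M[:,2]
d=M.T@(T-s['eef_pos'])/10; print('shift cm',d.round(2),'norm',np.linalg.norm(d).round(1))
E
python3 st.py; python3 to.py 506 -206 130 g; python3 to.py 506 -206 37 g; python3 - <<'E'
from h import *
s=load('side0.png');p=s['pixels'].astype(int)
m=np.zeros(p.shape[:2],bool); 
w=(p.min(2)>225); n,l,st,ce=cv2.connectedComponentsWithStats(w.astype(np.uint8)); print(l[302,312],ce[l[302,312]],st[l[302,312]])
if l[302,312]: print(onz(s,[ce[l[302,312]]],72))
t=load('top0.png'); print('plates',onz(t,[[516,204],[480,204],[505,240]],60))
E
```

```text
t 4.3167 j [-0.308   0.0481 -0.4065  1.1243  0.1527  1.5257] p [386.3 -75.2 181.2] f [-0.5 -0.5 -0.1] w 85.5
[[0.257, 0.954, 0.152], [0.966, -0.26, -0.001], [0.038, 0.147, -0.988]] rows=tool x,y,z; pitch 81.2
shift cm [-10.18  14.97   4.7 ] norm 18.7
shift cm [-11.6   14.98  13.89] norm 23.5
0 [319.49917797 239.50158709] [     0      0    640    480 307165]
plates [[ 699.53489884 -661.29243894   60.        ]
 [ 698.29995929 -545.41721654   60.        ]
 [ 586.81010127 -619.49662777   60.        ]]
```

Emit:
{"op": "carry_out", "data": {
  "increments": [
    {"tx":-1.7,"ty":2.5,"tz":0.7,"roll":0},
    {"tx":-1.7,"ty":2.5,"tz":0.7,"roll":0},
    {"tx":-1.7,"ty":2.5,"tz":0.7,"roll":0},
    {"tx":-1.7,"ty":2.5,"tz":0.7,"roll":0},
    {"tx":-1.7,"ty":2.5,"tz":0.7,"roll":0},
    {"tx":-1.7,"ty":2.5,"tz":0.7,"roll":0},
    {"tx":0,"ty":0,"tz":0,"roll":0},
    {"tx":0,"ty":0,"tz":0,"roll":0}
  ]
}}

```text
time: 4.98
eef_pos: [507.6, -205.5, 123.9]
tool_rot: [0.79, 0.608, 0.06, -0.048]
force: [-0.0, 0.8, 0.8]
width: 85.2
```

```bash
python3 st.py; python3 to.py 506 -206 37 g; python3 -c "
from h import *
c=snap('wrist','w1.png'); print(proj(c,[[506,-206,72]]))"
```

```text
t 4.9833 j [-0.4661  0.3627 -0.1493  1.0933  0.1496  1.3609] p [ 507.6 -205.5  123.9] f [-0.   0.8  0.8] w 85.2
[[0.253, 0.955, 0.153], [0.967, -0.256, -0.003], [0.037, 0.148, -0.988]] rows=tool x,y,z; pitch 81.2
shift cm [-1.42 -0.12  9.68] norm 9.8
[[309.94613409 296.01265816]]
```

View pics/w1.png

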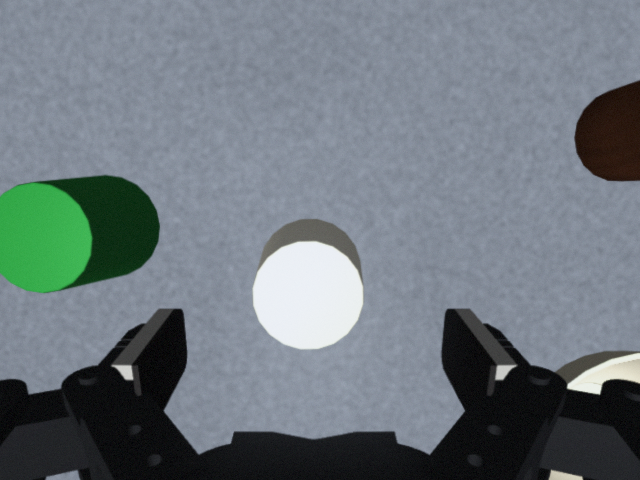

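The wrist view shows the white base at (308,295), against (310,296) predicted, and it is centred between the fingers. I'll descend and grip.

Emit:
{"op": "carry_out", "data": {
  "increments": [
    {"tx":-0.4,"ty":0,"tz":1.6,"roll":0},
    {"tx":-0.4,"ty":0,"tz":1.6,"roll":0},
    {"tx":-0.3,"ty":0,"tz":1.6,"roll":0},
    {"tx":-0.3,"ty":0,"tz":1.6,"roll":0},
    {"tx":0,"ty":-0.1,"tz":1.6,"roll":0},
    {"tx":0,"ty":0,"tz":1.6,"roll":0},
    {"tx":0,"ty":0,"tz":0,"roll":0}
  ]
}}

```text
time: 5.62
eef_pos: [504.5, -202.0, 26.7]
tool_rot: [0.79, 0.609, 0.06, -0.049]
force: [-0.5, 1.1, -0.4]
width: 85.4
```

Emit:
{"op": "carry_out", "data": {
  "grip": 0,
  "increments": [
    {"tx":0,"ty":0,"tz":0,"roll":0},
    {"tx":0,"ty":0,"tz":0,"roll":0},
    {"tx":0,"ty":0,"tz":0,"roll":0},
    {"tx":0,"ty":0,"tz":0,"roll":0},
    {"tx":0,"ty":0,"tz":0,"roll":0},
    {"tx":0,"ty":0,"tz":0,"roll":0},
    {"tx":0,"ty":0,"tz":0,"roll":0},
    {"tx":0,"ty":0,"tz":0,"roll":0}
  ]
}}

```text
time: 6.28
eef_pos: [507.1, -204.0, 30.5]
tool_rot: [0.79, 0.609, 0.061, -0.046]
force: [-4.2, 0.5, 11.1]
width: 56.7
```

```bash
python3 st.py; python3 to.py 610 -490 110 g;python3 - <<'E'
from fkm import *
# dexterous limits check at goal with pitch 75..90
for r in(760,782,800):
  for z in(25,60,100,140): print(r,z,[ok(s) and np.round(s,2).tolist() for s in planar(r,z,np.radians(85))][:1])
E
```

```text
t 6.2833 j [-0.4643  0.4461 -0.2882  0.8666  0.15    1.3616] p [ 507.1 -204.    30.5] f [-4.2  0.5 11.1] w 56.7
[[0.251, 0.956, 0.152], [0.967, -0.255, 0.002], [0.04, 0.147, -0.988]] rows=tool x,y,z; pitch 81.2
shift cm [-23.54  17.25 -10.54] norm 31.0
760 25 [[0.69, 0.17, 0.96]]
760 60 [[0.67, 0.22, 1.04]]
760 100 [[0.64, 0.28, 1.12]]
760 140 [[0.62, 0.35, 1.21]]
782 25 [[0.73, 0.25, 1.0]]
782 60 [[0.7, 0.29, 1.07]]
782 100 [[0.68, 0.35, 1.16]]
782 140 [[0.66, 0.43, 1.24]]
800 25 [[0.76, 0.31, 1.03]]
800 60 [[0.74, 0.36, 1.1]]
800 100 [[0.72, 0.42, 1.19]]
800 140 [[0.7, 0.49, 1.28]]
```

Emit:
{"op": "carry_out", "data": {
  "increments": [
    {"tx":0,"ty":0,"tz":-2,"roll":0},
    {"tx":0,"ty":0,"tz":-3,"roll":0},
    {"tx":0,"ty":0,"tz":-3,"roll":0},
    {"tx":-2.6,"ty":1.9,"tz":-0.5,"roll":0},
    {"tx":-2.6,"ty":1.9,"tz":-0.5,"roll":0},
    {"tx":-2.6,"ty":1.9,"tz":-0.5,"roll":0},
    {"tx":-2.6,"ty":1.9,"tz":-0.5,"roll":0},
    {"tx":-2.6,"ty":1.9,"tz":-0.5,"roll":0},
    {"tx":-2.6,"ty":1.9,"tz":0,"roll":0},
    {"tx":-2.6,"ty":1.9,"tz":0,"roll":0},
    {"tx":-2.6,"ty":1.9,"tz":0,"roll":0},
    {"tx":-2.6,"ty":1.9,"tz":0,"roll":0}
  ]
}}

```text
time: 7.28
eef_pos: [609.5, -488.1, 97.5]
tool_rot: [0.79, 0.609, 0.06, -0.046]
force: [1.6, 0.3, -2.2]
width: 57.0
```

```bash
python3 st.py; python3 to.py 610 -490 40 g; python3 -c "
from h import *
c=snap('side','s1.png');cv2.imwrite('pics/s1c.png',cv2.resize(c['pixels'][200:480,250:600],None,fx=2,fy=2)[:,:,::-1])"
```

```text
t 7.2833 j [-0.7272  0.8153  0.61    1.4342  0.1361  1.0965] p [ 609.5 -488.1   97.5] f [ 1.6  0.3 -2.2] w 57.0
[[0.252, 0.956, 0.152], [0.967, -0.255, 0.001], [0.039, 0.147, -0.988]] rows=tool x,y,z; pitch 81.3
shift cm [-1.04  0.09  6.75] norm 6.8
```

View pics/s1c.png

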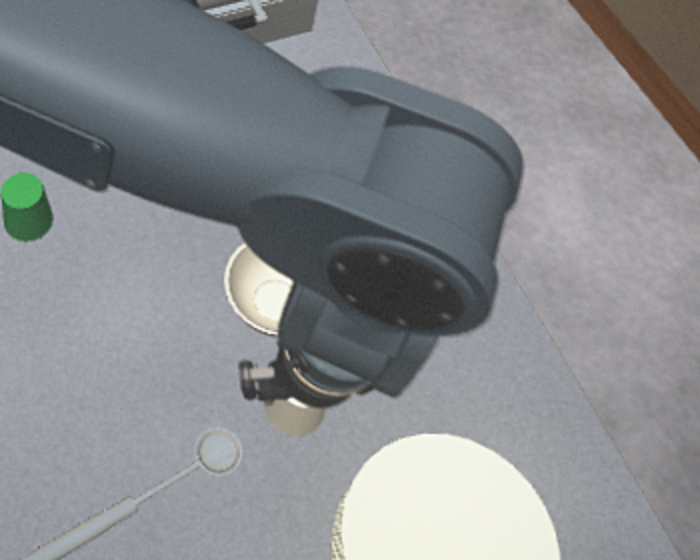

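Emit:
{"op": "carry_out", "data": {
  "increments": [
    {"tx":-0.2,"ty":0,"tz":1.3,"roll":0},
    {"tx":-0.2,"ty":0,"tz":1.3,"roll":0},
    {"tx":-0.2,"ty":0,"tz":1.3,"roll":0},
    {"tx":-0.2,"ty":0,"tz":1.2,"roll":0},
    {"tx":-0.2,"ty":0,"tz":0.9,"roll":0},
    {"tx":0,"ty":0,"tz":0.5,"roll":0},
    {"tx":0,"ty":0,"tz":0.2,"roll":0},
    {"tx":0,"ty":0,"tz":0,"roll":0}
  ]
}}

```text
time: 8.0
eef_pos: [608.9, -486.6, 30.7]
tool_rot: [0.79, 0.609, 0.06, -0.046]
force: [-4.0, 0.3, 5.3]
width: 56.8
```

```bash
python3 st.py
```

```text
t 8.0 j [-0.7261  0.8425  0.4947  1.2915  0.1356  1.098 ] p [ 608.9 -486.6   30.7] f [-4.   0.3  5.3] w 56.8
[[0.252, 0.956, 0.151], [0.967, -0.255, 0.0], [0.039, 0.146, -0.989]] rows=tool x,y,z; pitch 81.3
```

Emit:
{"op": "carry_out", "data": {
  "grip": 1,
  "increments": [
    {"tx":0,"ty":0,"tz":0,"roll":0},
    {"tx":0,"ty":0,"tz":0,"roll":0},
    {"tx":0,"ty":0,"tz":0,"roll":0},
    {"tx":0,"ty":0,"tz":0,"roll":0},
    {"tx":0,"ty":0,"tz":0,"roll":0},
    {"tx":0,"ty":0,"tz":0,"roll":0},
    {"tx":0,"ty":0,"tz":-1,"roll":0},
    {"tx":0,"ty":0,"tz":-2,"roll":0},
    {"tx":0,"ty":0,"tz":-3,"roll":0},
    {"tx":0,"ty":0,"tz":-3,"roll":0},
    {"tx":0,"ty":0,"tz":-3,"roll":0},
    {"tx":0,"ty":0,"tz":-4,"roll":-0.1}
  ]
}}

```text
time: 9.0
eef_pos: [602.4, -509.3, 187.5]
tool_rot: [0.759, 0.647, 0.063, -0.045]
force: [0.5, -1.4, -0.4]
width: 85.6
```

Emit:
{"op": "carry_out", "data": {
  "increments": [
    {"tx":0,"ty":0,"tz":-3.5,"roll":-0.11},
    {"tx":0,"ty":0,"tz":-3.5,"roll":-0.11},
    {"tx":0,"ty":0,"tz":-3.5,"roll":-0.11},
    {"tx":0,"ty":0,"tz":-3,"roll":-0.11},
    {"tx":0,"ty":0,"tz":0,"roll":-0.11},
    {"tx":0,"ty":0,"tz":0,"roll":-0.11},
    {"tx":0,"ty":0,"tz":0,"roll":-0.11},
    {"tx":0,"ty":0,"tz":0,"roll":-0.11},
    {"tx":0,"ty":0,"tz":0,"roll":-0.11}
  ]
}}

```text
time: 9.75
eef_pos: [591.5, -518.8, 289.9]
tool_rot: [0.393, 0.917, 0.073, -0.004]
force: [0.5, -0.4, 0.1]
width: 85.2
```

```bash
python3 st.py; python3 -c "
from h import *
c=snap('side','s2.png');snap('wrist','w2.png')
p=c['pixels'].astype(int); cv2.imwrite('pics/s2c.png',cv2.resize(c['pixels'][200:480,250:600],None,fx=2,fy=2)[:,:,::-1])"
```

```text
t 9.75 j [-0.7707  0.9729  1.4578  2.1159  0.1338  0.035 ] p [ 591.5 -518.8  289.9] f [ 0.5 -0.4  0.1] w 85.2
[[-0.691, 0.72, 0.065], [0.721, 0.681, 0.131], [0.05, 0.137, -0.989]] rows=tool x,y,z; pitch 81.6
```

View pics/s2c.png

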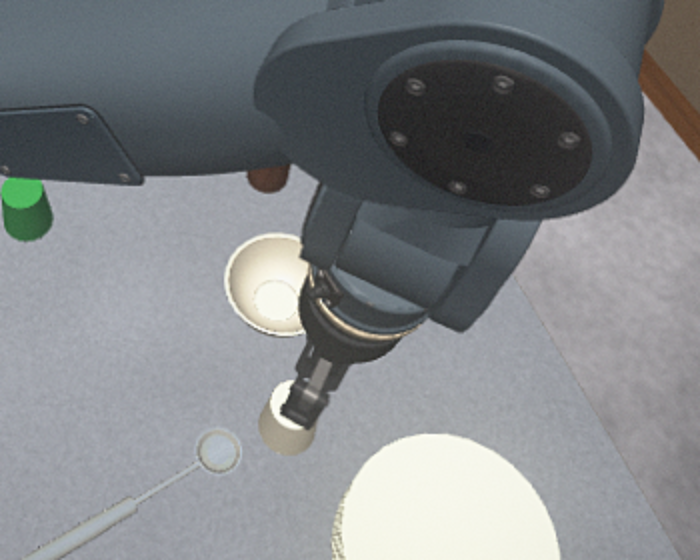

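View pics/w2.png

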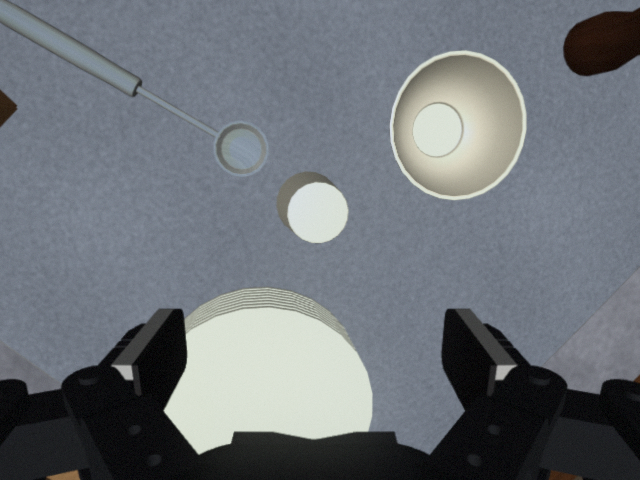

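The side and wrist views show the cup standing mouth down and free, with its base at (317,212) in the wrist view. I'll keep rising against the reach limit to tilt the tool outward.

Emit:
{"op": "carry_out", "data": {
  "increments": [
    {"tx":0,"ty":0.5,"tz":-4,"roll":0},
    {"tx":0,"ty":0.5,"tz":-4,"roll":0},
    {"tx":0,"ty":0.5,"tz":-4,"roll":0}
  ]
}}

```text
time: 10.1
eef_pos: [525.9, -464.6, 394.6]
tool_rot: [0.397, 0.914, 0.08, -0.01]
force: [-0.2, 0.6, 0.4]
width: 85.6
```

```bash
python3 st.py; python3 - <<'E'
from h import *
c=load('w2.png'); p=c['pixels'].astype(int)
n,l,st,ce=cv2.connectedComponentsWithStats((p.min(2)>205).astype(np.uint8)); i=l[212,317]; print(ce[i],st[i],onz(c,[ce[i]],72))
E
```

```text
t 10.1 j [-0.7837  0.8388  1.4578  2.2669  0.1417  0.0305] p [ 525.9 -464.6  394.6] f [-0.2  0.6  0.4] w 85.6
[[-0.684, 0.725, 0.081], [0.728, 0.672, 0.138], [0.046, 0.154, -0.987]] rows=tool x,y,z; pitch 80.8
[317.33308796 212.10967979] [ 288  183   59   59 2717] [[ 608.29012358 -489.07369065   72.        ]]
```

Emit:
{"op": "carry_out", "data": {
  "increments": [
    {"tx":-3,"ty":0,"tz":-2.8,"roll":0},
    {"tx":-3,"ty":0,"tz":-2.8,"roll":0},
    {"tx":-3,"ty":0,"tz":-2.8,"roll":0},
    {"tx":-3,"ty":0,"tz":-2.8,"roll":0}
  ]
}}

```text
time: 10.43
eef_pos: [505.0, -473.4, 425.9]
tool_rot: [0.397, 0.914, 0.076, 0.015]
force: [1.0, -0.1, -0.4]
width: 85.6
```

```bash
python3 st.py
```

```text
t 10.4333 j [-8.1850e-01  7.9400e-01  1.4569e+00  2.2668e+00  1.5200e-01 -9.0000e-04] p [ 505.  -473.4  425.9] f [ 1.  -0.1 -0.4] w 85.6
[[-0.684, 0.729, 0.033], [0.725, 0.672, 0.151], [0.088, 0.127, -0.988]] rows=tool x,y,z; pitch 81.1
```

The limit solver weighs orientation against position. I'll model it using the recorded moves, then plan the tilt.

```bash
cat > sim.py <<'E'
from fkm import *
from scipy.optimize import lsq_linear
lo=np.array([-2.66,-1.03,-1.14,-1.82,-1.45,-3.14])+.003;hi=np.array([2.66,1.9,1.46,2.27,1.34,3.14])-.003
VM=np.array([2.22,2.22,2.79,3.14,3.14,3.14])*.7/12
def pose(j):
    w,m=fk(j,PP); return w/1000,np.c_[-m[:,2],m[:,1],m[:,0]]
def step(j,sh,roll,w=1.0):
    p,M=pose(j); pt=p+M@(np.array(sh)/100); Mt=M@R.from_euler('z',roll).as_matrix()
    def f(q):
        a,B=pose(q); return np.r_[pt-a, w*R.from_matrix(Mt@B.T).as_rotvec()]
    l=np.maximum(lo,j-VM);h=np.minimum(hi,j+VM)
    j0=np.clip(j,l+1e-6,h-1e-6)
    return least_squares(f,j0,bounds=(l,h),xtol=1e-6,ftol=1e-6).x
def run(j,rows,w): 
    for sh,ro in rows: j=step(j,sh,ro,w)
    return j
def show(j):
    p,M=pose(j); return (p*1000).round(0),'pitch',np.degrees(np.arcsin(-M[2,2])).round(1),'z',M[:,2].round(2),'j',np.round(j,2)
E
python3 - <<'E'
from sim import *
ja=np.array([1.34,.238,-.013,1.319,0,1.571])
for w in(.1,.2,.3,.5,1):
    a=run(ja,[((0,0,-4.1),0)]*8+[((0,-2,-3.5),0)]*8,w)
    b=run(np.array([-0.7707,0.9729,1.4578,2.1159,0.1338,0.035]),[((0,.5,-4),0)]*3,w)
    c=run(np.array([-0.7837,0.8388,1.4578,2.2669,0.1417,0.0305]),[((-3,0,-2.8),0)]*4,w)
    print(w);[print('  ',*show(x)) for x in(a,b,c)]
E
```

```text
0.1
   [ 67. 287. 777.] pitch 58.5 z [ 0.12  0.51 -0.85] j [ 1.34 -0.06  1.18  2.27 -0.    1.57]
   [ 588. -517.  407.] pitch 78.9 z [ 0.19  0.01 -0.98] j [-0.78  0.82  1.46  2.07  0.14  0.06]
   [ 581. -551.  506.] pitch 67.8 z [ 0.35 -0.13 -0.93] j [-0.82  0.72  1.46  1.96  0.17  0.06]
0.2
   [ 68. 290. 748.] pitch 63.4 z [ 0.1   0.44 -0.89] j [ 1.34 -0.06  1.1   2.27 -0.    1.57]
   [ 582. -511.  400.] pitch 80.1 z [ 0.17  0.03 -0.99] j [-0.78  0.83  1.46  2.1   0.14  0.05]
   [ 570. -539.  483.] pitch 71.6 z [ 0.3  -0.08 -0.95] j [-0.82  0.74  1.46  2.02  0.17  0.05]
0.3
   [ 69. 294. 716.] pitch 69.1 z [ 0.08  0.35 -0.93] j [ 1.34 -0.05  1.02  2.27 -0.    1.57]
   [ 575. -504.  391.] pitch 81.2 z [ 0.14  0.06 -0.99] j [-0.77  0.84  1.46  2.12  0.14  0.05]
   [ 558. -524.  458.] pitch 75.7 z [ 0.25 -0.03 -0.97] j [-0.82  0.76  1.46  2.08  0.16  0.04]
0.5
   [ 70. 299. 667.] pitch 77.8 z [ 0.05  0.21 -0.98] j [ 1.34 -0.02  0.89  2.27 -0.    1.57]
   [ 566. -494.  380.] pitch 82.1 z [ 0.1   0.09 -0.99] j [-0.77  0.86  1.46  2.16  0.14  0.04]
   [ 541. -503.  425.] pitch 80.4 z [ 0.16  0.05 -0.99] j [-0.81  0.8   1.46  2.16  0.15  0.03]
1
   [ 71. 303. 624.] pitch 86.0 z [ 0.02  0.07 -1.  ] j [ 1.34  0.02  0.79  2.27 -0.    1.57]
   [ 557. -485.  369.] pitch 82.0 z [ 0.07  0.12 -0.99] j [-0.77  0.87  1.46  2.19  0.14  0.04]
   [ 525. -486.  400.] pitch 81.5 z [ 0.08  0.12 -0.99] j [-0.81  0.83  1.46  2.23  0.14  0.01]
```

```bash
cat >> sim.py <<'E'
def step2(j,sh,roll,w=1.0,N=20,lam=.05):
    p,M=pose(j); pt=p+M@(np.array(sh)/100); Mt=M@R.from_euler('z',roll).as_matrix()
    l=np.maximum(lo,j-VM);h=np.minimum(hi,j+VM); q=j.copy()
    def pz(q):
        a,B=pose(q); return a,B
    for k in range(N):
        a,B=pz(q); e=np.r_[pt-a,w*R.from_matrix(Mt@B.T).as_rotvec()]
        J=np.zeros((6,6))
        for i in range(6):
            d=q.copy();d[i]+=1e-5;a2,B2=pz(d);J[:,i]=np.r_[(a2-a)/1e-5,w*R.from_matrix(B2@B.T).as_rotvec()/1e-5]
        q=np.clip(q+J.T@np.linalg.solve(J@J.T+lam**2*np.eye(6),e),lo,hi)
    return j+np.clip(q-j,-VM,VM)
def run2(j,rows,w,N,lam):
    for sh,ro in rows: j=step2(j,sh,ro,w,N,lam)
    return j
E
python3 - <<'E'
from sim import *
ja=np.array([1.34,.238,-.013,1.319,0,1.571])
print('meas a (73,311,648) 81.5 | b (526,-465,395) 80.8 z .046 .154 j .84 1.458 2.267 | c (505,-473,426) 81.1 z .088 .127')
for w in(.3,1,):
  for N in(3,10,50):
   for lam in(.01,.05,.2):
    a=run2(ja,[((0,0,-4.1),0)]*8+[((0,-2,-3.5),0)]*8,w,N,lam)
    b=run2(np.array([-0.7707,0.9729,1.4578,2.1159,0.1338,0.035]),[((0,.5,-4),0)]*3,w,N,lam)
    c=run2(np.array([-0.7837,0.8388,1.4578,2.2669,0.1417,0.0305]),[((-3,0,-2.8),0)]*4,w,N,lam)
    print(w,N,lam);[print('  ',*show(x)) for x in(a,b,c)]
E
```

```text
meas a (73,311,648) 81.5 | b (526,-465,395) 80.8 z .046 .154 j .84 1.458 2.267 | c (505,-473,426) 81.1 z .088 .127
0.3 3 0.01
   [166. 706. 238.] pitch 73.3 z [-0.07 -0.28 -0.96] j [1.34 1.05 1.46 2.27 0.   1.57]
   [ 534. -464.   18.] pitch 54.8 z [-0.31  0.49 -0.82] j [-0.77  1.36  1.46  2.27  0.14  0.04]
   [ 516. -480.  384.] pitch 80.4 z [ 0.04  0.16 -0.99] j [-0.81  0.85  1.46  2.27  0.14  0.01]
0.3 3 0.05
   [111. 474. 735.] pitch 62.2 z [ 0.11  0.45 -0.88] j [ 1.34  0.28  1.46  2.27 -0.    1.57]
   [ 554. -484.  345.] pitch 80.4 z [ 0.03  0.16 -0.99] j [-0.77  0.9   1.46  2.21  0.14  0.05]
   [ 522. -486.  350.] pitch 77.7 z [ 0.02  0.21 -0.98] j [-0.82  0.9   1.46  2.27  0.16  0.04]
0.3 3 0.2
   [ 68. 288. 734.] pitch 65.9 z [ 0.09  0.4  -0.91] j [ 1.34 -0.06  1.06  2.27  0.    1.57]
   [ 573. -502.  387.] pitch 81.5 z [ 0.13  0.07 -0.99] j [-0.77  0.85  1.46  2.13  0.14  0.05]
   [ 554. -520.  445.] pitch 77.3 z [ 0.22 -0.   -0.98] j [-0.82  0.77  1.46  2.1   0.16  0.04]
0.3 10 0.01
   [166. 706. 242.] pitch 73.6 z [-0.06 -0.28 -0.96] j [1.34 1.05 1.46 2.27 0.   1.57]
   [ 
[... 3594 characters left out ...]
25  0.13  0.03]
   [ 528. -491.  304.] pitch 75.8 z [-0.04  0.24 -0.97] j [-0.81  0.97  1.46  2.27  0.14  0.01]
1 50 0.05
   [127. 541. 664.] pitch 70.0 z [ 0.08  0.33 -0.94] j [ 1.34  0.41  1.46  2.27 -0.    1.57]
   [ 546. -474.  290.] pitch 75.0 z [-0.06  0.25 -0.97] j [-0.77  0.99  1.46  2.27  0.14  0.04]
   [ 533. -494.  257.] pitch 72.5 z [-0.08  0.29 -0.95] j [-0.81  1.03  1.46  2.27  0.14  0.02]
1 50 0.2
   [103. 437. 692.] pitch 71.0 z [ 0.07  0.32 -0.95] j [ 1.34  0.22  1.24  2.27 -0.    1.57]
   [ 555. -483.  363.] pitch 81.6 z [ 0.05  0.14 -0.99] j [-0.77  0.88  1.46  2.21  0.14  0.04]
   [ 520. -480.  387.] pitch 80.7 z [ 0.05  0.15 -0.99] j [-0.81  0.85  1.46  2.26  0.14  0.01]
```

```bash
python3 - <<'E'
from sim import *
j0=np.array([-0.8185,.794,1.4569,2.2668,.152,-.0009])
w=.7
def wpush(j,dirw,n):
    for k in range(n):
        p,M=pose(j); az=j[0]; d=np.array([dirw[0]*np.cos(az),dirw[0]*np.sin(az),dirw[1]])
        j=step(j,M.T@d*100,0,w)
    return j
for el in(-60,-30,0,30,60):
  j=wpush(j0,(.03,-.029),6)   # go down/out first
  print('el',el); print('  ',*show(j))
  for k in range(5):
    j=wpush(j,(.041*np.cos(np.radians(el)),.041*np.sin(np.radians(el))),8); print('  ',*show(j))
E
```

```text
el -60
   [ 609. -584.  233.] pitch 81.2 z [ 0.11  0.11 -0.99] j [-0.82  1.04  1.46  1.99  0.15  0.  ]
   [ 694. -673.  -62.] pitch 81.0 z [ 0.13  0.08 -0.99] j [-0.82  1.37  1.46  1.63  0.15  0.01]
   [ 732. -710. -346.] pitch 78.6 z [ 0.2   0.01 -0.98] j [-0.81  1.66  1.46  1.23  0.15  0.03]
   [ 732. -705. -580.] pitch 72.6 z [ 0.28 -0.09 -0.95] j [-0.81  1.9   1.38  0.79  0.14  0.05]
   [ 704. -672. -687.] pitch 66.6 z [ 0.35 -0.19 -0.92] j [-0.8   1.9   0.99  0.27  0.12  0.08]
   [ 688. -655. -714.] pitch 63.7 z [ 0.37 -0.24 -0.9 ] j [-0.79  1.9   0.84  0.07  0.09  0.09]
el -30
   [ 609. -584.  233.] pitch 81.2 z [ 0.11  0.11 -0.99] j [-0.82  1.04  1.46  1.99  0.15  0.  ]
   [ 711. -687.   17.] pitch 78.7 z [ 0.19  0.02 -0.98] j [-0.82  1.29  1.46  1.62  0.16  0.03]
   [ 784. -759. -173.] pitch 71.5 z [ 0.3  -0.1  -0.95] j [-0.81  1.5   1.46  1.24  0.15  0.06]
   [ 832. -804. -324.] pitch 62.2 z [ 0.41 -0.22 -0.88] j [-0.8   1.68  1.46  0.88  0.14  0.09]
   [ 855. -824. -430.] pitch 53.2 z [ 0.5  -0.34 -0.8 ] j [-0.8   1.84  1.46  0.56  0.12  0.12]
   [ 862. -830. -484.] pitch 4
[... 1110 characters left out ...]
.46  1.17  0.15  0.15]
   [ 891. -845.  435.] pitch 30.3 z [ 0.69 -0.51 -0.5 ] j [-0.79  1.05  1.46  0.94  0.13  0.19]
el 60
   [ 609. -584.  233.] pitch 81.2 z [ 0.11  0.11 -0.99] j [-0.82  1.04  1.46  1.99  0.15  0.  ]
   [ 598. -564.  386.] pitch 76.5 z [ 0.23 -0.01 -0.97] j [-0.81  0.86  1.46  2.    0.16  0.04]
   [ 597. -554.  502.] pitch 67.0 z [ 0.36 -0.14 -0.92] j [-0.81  0.72  1.46  1.94  0.17  0.07]
   [ 609. -556.  600.] pitch 56.1 z [ 0.49 -0.26 -0.83] j [-0.8   0.63  1.46  1.83  0.17  0.11]
   [ 631. -570.  689.] pitch 44.5 z [ 0.61 -0.38 -0.7 ] j [-0.79  0.58  1.46  1.67  0.17  0.15]
   [ 660. -592.  776.] pitch 32.5 z [ 0.7  -0.47 -0.54] j [-0.79  0.55  1.46  1.49  0.16  0.2 ]
```

Emit:
{"op": "carry_out", "data": {
  "increments": [
    {"tx":-2.8,"ty":1,"tz":2.8,"roll":0},
    {"tx":-2.8,"ty":1,"tz":2.8,"roll":0},
    {"tx":-2.8,"ty":1,"tz":2.8,"roll":0},
    {"tx":-2.8,"ty":1,"tz":2.8,"roll":0},
    {"tx":-3.1,"ty":0.5,"tz":-2.6,"roll":0},
    {"tx":-3.1,"ty":0.5,"tz":-2.6,"roll":0},
    {"tx":-3.1,"ty":0.5,"tz":-2.6,"roll":0},
    {"tx":-3.1,"ty":0.5,"tz":-2.6,"roll":0}
  ]
}}

```text
time: 11.1
eef_pos: [630.7, -527.0, 352.2]
tool_rot: [0.401, 0.911, 0.057, 0.081]
force: [0.8, -0.5, 0.6]
width: 85.2
```

```bash
python3 st.py
```

```text
t 11.1 j [-0.7543  0.8984  1.4578  2.0145  0.1608  0.085 ] p [ 630.7 -527.   352.2] f [ 0.8 -0.5  0.6] w 85.2
[[-0.665, 0.74, -0.102], [0.722, 0.672, 0.168], [0.193, 0.039, -0.98]] rows=tool x,y,z; pitch 78.7
```

Emit:
{"op": "carry_out", "data": {
  "increments": [
    {"tx":-3.3,"ty":0,"tz":-2.4,"roll":0},
    {"tx":-3.3,"ty":0,"tz":-2.4,"roll":0},
    {"tx":-3.3,"ty":0,"tz":-2.4,"roll":0},
    {"tx":-3.4,"ty":0,"tz":-2.3,"roll":0},
    {"tx":-3.4,"ty":0,"tz":-2.3,"roll":0},
    {"tx":-3.4,"ty":0,"tz":-2.2,"roll":0},
    {"tx":-3.5,"ty":0,"tz":-2.1,"roll":0},
    {"tx":-3.5,"ty":0,"tz":-2,"roll":0},
    {"tx":-3.5,"ty":0,"tz":-2,"roll":0},
    {"tx":-3.6,"ty":0,"tz":-1.9,"roll":0},
    {"tx":-3.6,"ty":0,"tz":-1.8,"roll":0},
    {"tx":-3.6,"ty":0,"tz":-1.8,"roll":0}
  ]
}}

```text
time: 12.1
eef_pos: [642.6, -628.0, 480.8]
tool_rot: [0.403, 0.88, 0.0, 0.252]
force: [0.9, 0.1, -0.8]
width: 85.5
```

```bash
python3 st.py
```

```text
t 12.1 j [-0.8387  0.7862  1.4567  1.7687  0.1958  0.068 ] p [ 642.6 -628.   480.8] f [ 0.9  0.1 -0.8] w 85.5
[[-0.548, 0.71, -0.442], [0.709, 0.675, 0.204], [0.443, -0.202, -0.873]] rows=tool x,y,z; pitch 60.8
```

Emit:
{"op": "carry_out", "data": {
  "increments": [
    {"tx":-3.7,"ty":0.5,"tz":-1.4,"roll":-0.04},
    {"tx":-3.7,"ty":0.5,"tz":-1.4,"roll":-0.04},
    {"tx":-3.7,"ty":0.5,"tz":-1.3,"roll":-0.04},
    {"tx":-3.7,"ty":0.5,"tz":-1.2,"roll":-0.04},
    {"tx":-3.8,"ty":0.5,"tz":-1.1,"roll":-0.04},
    {"tx":-3.8,"ty":0.5,"tz":-1,"roll":-0.04},
    {"tx":-3.8,"ty":0.5,"tz":-0.9,"roll":-0.04},
    {"tx":-3.8,"ty":0.5,"tz":-0.8,"roll":-0.04},
    {"tx":-3.9,"ty":0.5,"tz":-0.7,"roll":0},
    {"tx":-3.9,"ty":0.5,"tz":-0.6,"roll":0},
    {"tx":-3.9,"ty":0.5,"tz":-0.5,"roll":0},
    {"tx":-3.9,"ty":0.5,"tz":-0.4,"roll":0}
  ]
}}

```text
time: 13.1
eef_pos: [748.3, -624.9, 632.7]
tool_rot: [0.254, 0.872, -0.116, 0.402]
force: [-0.0, -0.2, -0.3]
width: 85.4
```

```bash
python3 st.py
```

```text
t 13.1 j [-0.7357  0.7081  1.4568  1.4637  0.1306 -0.1091] p [ 748.3 -624.9  632.7] f [-0.  -0.2 -0.3] w 85.4
[[-0.548, 0.35, -0.76], [0.536, 0.844, 0.003], [0.642, -0.406, -0.65]] rows=tool x,y,z; pitch 40.5
```

Emit:
{"op": "carry_out", "data": {
  "increments": [
    {"tx":-4,"ty":0.2,"tz":-0.4,"roll":0},
    {"tx":-4,"ty":0.2,"tz":-0.4,"roll":0},
    {"tx":-4,"ty":0.2,"tz":-0.3,"roll":0},
    {"tx":-4,"ty":0.2,"tz":-0.3,"roll":0},
    {"tx":-4,"ty":0.2,"tz":-0.2,"roll":0},
    {"tx":-4,"ty":0.2,"tz":-0.2,"roll":0},
    {"tx":-4,"ty":0.2,"tz":0,"roll":0},
    {"tx":-4,"ty":0.2,"tz":0,"roll":0},
    {"tx":-4,"ty":0.2,"tz":0,"roll":0},
    {"tx":-4,"ty":0.2,"tz":0.1,"roll":0},
    {"tx":-4,"ty":0.2,"tz":0.1,"roll":0},
    {"tx":-4,"ty":0.2,"tz":0.1,"roll":0}
  ]
}}

```text
time: 14.1
eef_pos: [807.6, -601.7, 812.7]
tool_rot: [0.234, 0.783, -0.172, 0.55]
force: [0.5, -0.8, -0.4]
width: 85.5
```

```bash
python3 st.py
```

```text
t 14.1 j [-0.658   0.6405  1.4567  1.1598  0.0597 -0.0345] p [ 807.6 -601.7  812.7] f [ 0.5 -0.8 -0.4] w 85.5
[[-0.286, 0.177, -0.942], [0.556, 0.831, -0.012], [0.78, -0.528, -0.336]] rows=tool x,y,z; pitch 19.6
```

Emit:
{"op": "carry_out", "data": {
  "increments": [
    {"tx":-4,"ty":0,"tz":0.2,"roll":0},
    {"tx":-4,"ty":0,"tz":0.2,"roll":0},
    {"tx":-4,"ty":0,"tz":0.2,"roll":0},
    {"tx":-4,"ty":0,"tz":0.2,"roll":0}
  ]
}}

```text
time: 14.43
eef_pos: [803.9, -592.2, 879.5]
tool_rot: [0.225, 0.749, -0.188, 0.594]
force: [-0.3, -0.5, 0.2]
width: 85.4
```

```bash
python3 st.py; python3 - <<'E'
from sim import *
import json
j=np.array(json.loads(open('fk.txt').readlines()[-1])[0]); p,M=pose(j)
C=np.array([608.3,-489,36.])
# straight-ish path: check IK at grasp and at 120 mm back along heading, and raised
hz=M[:,2]*[1,1,0]; hz/=np.linalg.norm(hz)
def ik(T,j0):
    f=lambda q:np.r_[(pose(q)[0]*1000-T)/100, R.from_matrix(M@pose(q)[1].T).as_rotvec()]
    best=None
    for g in(j0,np.array([-.6,.7,-.5,0,0,0])):
        r=least_squares(f,np.clip(g,lo+1e-4,hi-1e-4),bounds=(lo,hi))
        if best is None or r.cost<best.cost: best=r
    return best.x,best.cost
for nm,T in (('grasp',C+11*M[:,2]),('back120',C+11*M[:,2]-120*hz),('back90',C+11*M[:,2]-90*hz),('up120',C+11*M[:,2]+[0,0,120]),('up200back90',C+11*M[:,2]-90*hz+[0,0,200])):
    print(nm,T.round(),ik(T,j)[0].round(2),round(ik(T,j)[1],5))
E
```

```text
t 14.4333 j [-0.6499  0.6105  1.4567  1.0722  0.05   -0.0258] p [ 803.9 -592.2  879.5] f [-0.3 -0.5  0.2] w 85.4
[[-0.193, 0.114, -0.975], [0.561, 0.828, -0.014], [0.805, -0.549, -0.224]] rows=tool x,y,z; pitch 12.9
grasp [ 617. -495.   34.] [-0.72  0.98 -0.93 -1.69  0.12 -0.04] 0.0
back120 [ 518. -427.   34.] [-0.83  0.8  -1.14 -1.49  0.31 -0.12] 0.0291
back90 [ 543. -444.   34.] [-0.77  0.98 -1.14 -1.82  0.19 -0.07] 0.00396
up120 [ 617. -495.  154.] [-0.72  0.66 -0.94 -1.37  0.12 -0.04] 0.0
up200back90 [ 543. -444.  234.] [-0.75  0.39 -1.09 -1.26  0.15 -0.05] 0.0
```

```bash
python3 to.py 608.3 -489 170 g;  python3 - <<'E'
from sim import *
import json
j=np.array(json.loads(open('fk.txt').readlines()[-1])[0]); p,M=pose(j)
T=(np.array([608.3,-489,170])+11*M[:,2])/1000; d=(M.T@(T-p))*100/24
for k in range(24):
    j=step(j,d,0,.7)
    if k%4==3: print(*show(j))
E
```

```text
shift cm [74.1  -1.44 -4.44] norm 74.2
[ 792. -591.  797.] pitch 15.0 z [ 0.8  -0.54 -0.26] j [-0.66  0.38  0.81  0.68  0.06 -0.03]
[ 758. -573.  680.] pitch 15.0 z [ 0.8  -0.54 -0.26] j [-0.67  0.23  0.27  0.3   0.07 -0.03]
[ 723. -554.  562.] pitch 15.0 z [ 0.8  -0.54 -0.26] j [-0.68  0.18 -0.1  -0.01  0.08 -0.04]
[ 688. -535.  445.] pitch 15.0 z [ 0.8  -0.54 -0.26] j [-0.69  0.19 -0.4  -0.32  0.09 -0.04]
[ 653. -517.  328.] pitch 15.0 z [ 0.8  -0.54 -0.26] j [-0.71  0.28 -0.66 -0.67  0.11 -0.04]
[ 619. -498.  211.] pitch 15.0 z [ 0.8  -0.54 -0.26] j [-0.72  0.47 -0.87 -1.08  0.12 -0.05]
```

Emit:
{"op": "carry_out", "data": {
  "increments": [
    {"tx":1.2,"ty":0,"tz":-0.6,"roll":0},
    {"tx":1.2,"ty":0,"tz":-0.6,"roll":0},
    {"tx":1.5,"ty":0,"tz":-0.6,"roll":0},
    {"tx":2,"ty":0,"tz":-0.6,"roll":0},
    {"tx":2.5,"ty":-0.1,"tz":-0.6,"roll":0},
    {"tx":3,"ty":-0.1,"tz":-0.4,"roll":0},
    {"tx":3.3,"ty":-0.2,"tz":0,"roll":0},
    {"tx":3.3,"ty":-0.2,"tz":0,"roll":0},
    {"tx":3.3,"ty":-0.2,"tz":0,"roll":0},
    {"tx":3.3,"ty":-0.2,"tz":0,"roll":0},
    {"tx":3.3,"ty":-0.2,"tz":0,"roll":0},
    {"tx":3.3,"ty":-0.2,"tz":0,"roll":0}
  ]
}}

```text
time: 15.43
eef_pos: [712.4, -552.4, 590.2]
tool_rot: [0.225, 0.749, -0.188, 0.594]
force: [0.1, -0.5, 0.1]
width: 85.4
```

```bash
python3 st.py;python3 to.py 608.3 -489 150 g
```

```text
t 15.4333 j [-0.6886  0.1497 -0.0978 -0.0206  0.0877 -0.0346] p [ 712.4 -552.4  590.2] f [ 0.1 -0.5  0.1] w 85.4
[[-0.193, 0.114, -0.974], [0.561, 0.828, -0.014], [0.805, -0.549, -0.224]] rows=tool x,y,z; pitch 13.0
shift cm [ 4.563e+01  3.000e-02 -8.900e-01] norm 45.6
```

Emit:
{"op": "carry_out", "data": {
  "increments": [
    {"tx":3.8,"ty":0,"tz":-0.1,"roll":0},
    {"tx":3.8,"ty":0,"tz":-0.1,"roll":0},
    {"tx":3.8,"ty":0,"tz":-0.1,"roll":0},
    {"tx":3.8,"ty":0,"tz":-0.1,"roll":0},
    {"tx":3.8,"ty":0,"tz":-0.1,"roll":0},
    {"tx":3.8,"ty":0,"tz":-0.1,"roll":0},
    {"tx":3.8,"ty":0,"tz":-0.1,"roll":0},
    {"tx":3.8,"ty":0,"tz":-0.1,"roll":0},
    {"tx":3.8,"ty":0,"tz":-0.1,"roll":0},
    {"tx":3.8,"ty":0,"tz":0,"roll":0},
    {"tx":3.8,"ty":0,"tz":0,"roll":0},
    {"tx":3.8,"ty":0,"tz":0,"roll":0}
  ]
}}

```text
time: 16.43
eef_pos: [617.0, -495.2, 148.9]
tool_rot: [0.225, 0.749, -0.188, 0.594]
force: [1.2, -0.6, -0.9]
width: 85.7
```

```bash
python3 st.py;python3 to.py 608.3 -489 38 g; python3 -c "
from h import *
c=snap('side','s3.png');snap('wrist','w3.png');t=snap('top','t3.png')
cv2.imwrite('pics/s3c.png',np.hstack([cv2.resize(c['pixels'][240:480,280:480],None,fx=2,fy=2),cv2.resize(t['pixels'][160:320,370:536],None,fx=2.4,fy=3)])[:,:,::-1])"
```

```text
t 16.4333 j [-0.7214  0.6711 -0.9379 -1.3826  0.1196 -0.0421] p [ 617.  -495.2  148.9] f [ 1.2 -0.6 -0.9] w 85.7
[[-0.192, 0.114, -0.975], [0.561, 0.828, -0.014], [0.805, -0.549, -0.223]] rows=tool x,y,z; pitch 12.9
shift cm [11.05  0.18  2.53] norm 11.3
```

View pics/s3c.png

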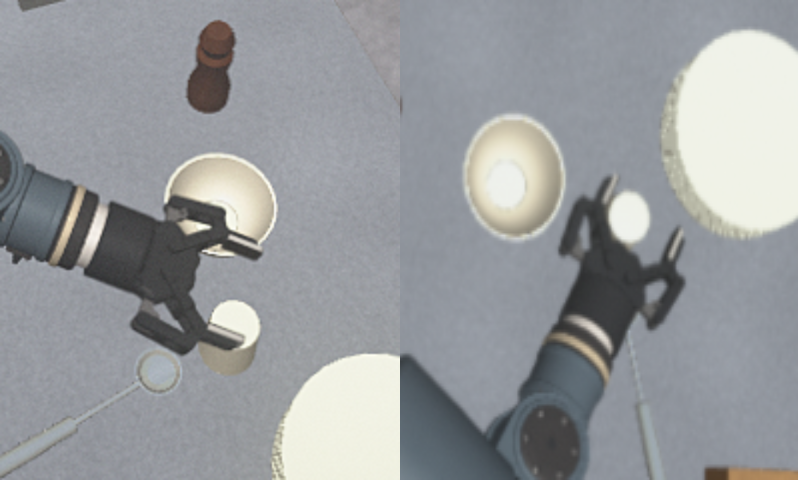

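View pics/w3.png

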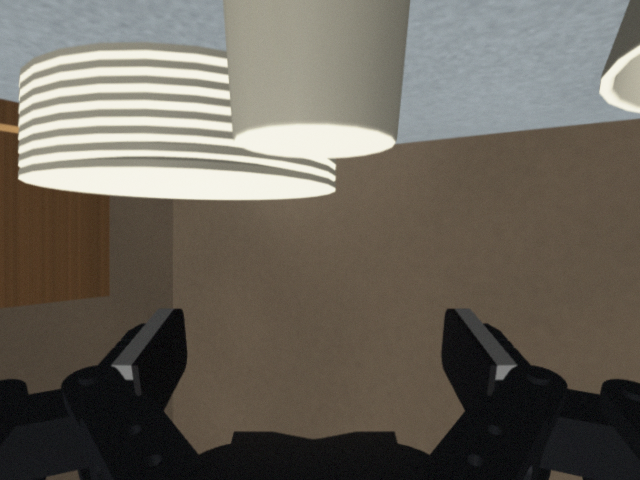

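Side view: the fingers stand open above the cup (its base at (238,315) in the crop). In the wrist view the cup is at column 317, against a jaw centre of 314. The spoon's head lies near the gripper body's footprint, so I'll grip a bit higher, at z=44.

```bash
python3 to.py 608.3 -489 45 g
```

```text
shift cm [9.65 0.14 2.41] norm 9.9
```

Emit:
{"op": "carry_out", "data": {
  "increments": [
    {"tx":1.8,"ty":0.1,"tz":0.5,"roll":0},
    {"tx":1.8,"ty":0,"tz":0.5,"roll":0},
    {"tx":1.8,"ty":0,"tz":0.4,"roll":0},
    {"tx":1.6,"ty":0,"tz":0.4,"roll":0},
    {"tx":1.4,"ty":0,"tz":0.3,"roll":0},
    {"tx":1.2,"ty":0,"tz":0.3,"roll":0},
    {"tx":0,"ty":0,"tz":0,"roll":0}
  ]
}}

```text
time: 17.17
eef_pos: [620.1, -497.8, 52.9]
tool_rot: [0.225, 0.748, -0.188, 0.595]
force: [-0.4, 0.5, 0.3]
width: 85.4
```

```bash
python3 st.py;python3 to.py 608.3 -489 45 g; python3 -c "
from h import *
c=snap('side','s4.png');t=snap('top','t4.png')
cv2.imwrite('pics/s4c.png',np.hstack([cv2.resize(c['pixels'][280:440,320:460],None,fx=3,fy=3),cv2.resize(t['pixels'][180:300,390:490],None,fx=3,fy=4)])[:,:,::-1])"
```

```text
t 17.1667 j [-0.7213  0.932  -0.9301 -1.6375  0.1197 -0.0422] p [ 620.1 -497.8   52.9] f [-0.4  0.5  0.3] w 85.4
[[-0.191, 0.112, -0.975], [0.561, 0.828, -0.015], [0.806, -0.549, -0.221]] rows=tool x,y,z; pitch 12.8
shift cm [ 1.09  0.08 -0.16] norm 1.1
```

View pics/s4c.png

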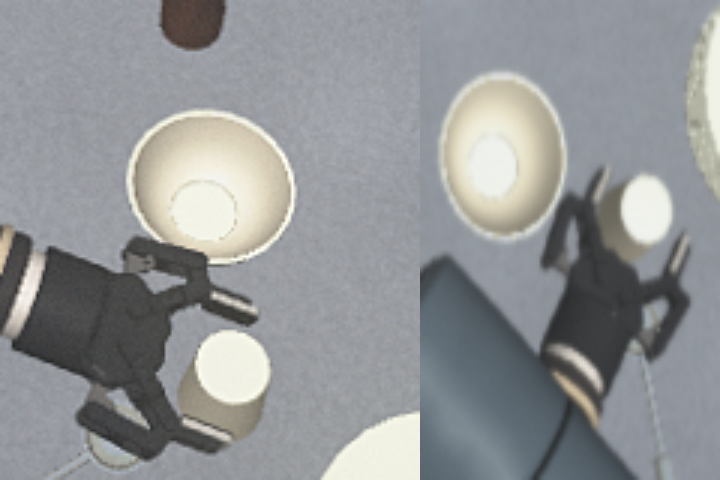

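Emit:
{"op": "carry_out", "data": {
  "increments": [
    {"tx":0,"ty":0.1,"tz":0.5,"roll":0},
    {"tx":0.5,"ty":0,"tz":0,"roll":0},
    {"tx":0.4,"ty":0,"tz":0,"roll":0},
    {"tx":0,"ty":0,"tz":0,"roll":0}
  ]
}}

```text
time: 17.6
eef_pos: [621.3, -497.3, 39.3]
tool_rot: [0.225, 0.75, -0.188, 0.593]
force: [0.4, -0.2, -0.6]
width: 85.3
```

Emit:
{"op": "carry_out", "data": {
  "grip": 0,
  "increments": [
    {"tx":0,"ty":0,"tz":0,"roll":0},
    {"tx":0,"ty":0,"tz":0,"roll":0},
    {"tx":0,"ty":0,"tz":0,"roll":0},
    {"tx":0,"ty":0,"tz":0,"roll":0},
    {"tx":0,"ty":0,"tz":0,"roll":0},
    {"tx":0,"ty":0,"tz":0,"roll":0},
    {"tx":0,"ty":0,"tz":0,"roll":0},
    {"tx":0,"ty":0,"tz":0,"roll":0}
  ]
}}

```text
time: 18.27
eef_pos: [621.2, -497.3, 39.2]
tool_rot: [0.226, 0.75, -0.188, 0.593]
force: [-1.3, -0.8, 0.2]
width: 57.1
```

```bash
python3 st.py; python3 -c "
from h import *
c=snap('side','s5.png');t=snap('top','t5.png')
cv2.imwrite('pics/s5c.png',np.hstack([cv2.resize(c['pixels'][280:440,320:460],None,fx=3,fy=3),cv2.resize(t['pixels'][180:300,390:490],None,fx=3,fy=4)])[:,:,::-1])"
```

```text
t 18.2667 j [-0.7191  0.9609 -0.9235 -1.6543  0.1174 -0.0417] p [ 621.2 -497.3   39.2] f [-1.3 -0.8  0.2] w 57.1
[[-0.195, 0.116, -0.974], [0.561, 0.828, -0.014], [0.805, -0.549, -0.227]] rows=tool x,y,z; pitch 13.1
```

View pics/s5c.png

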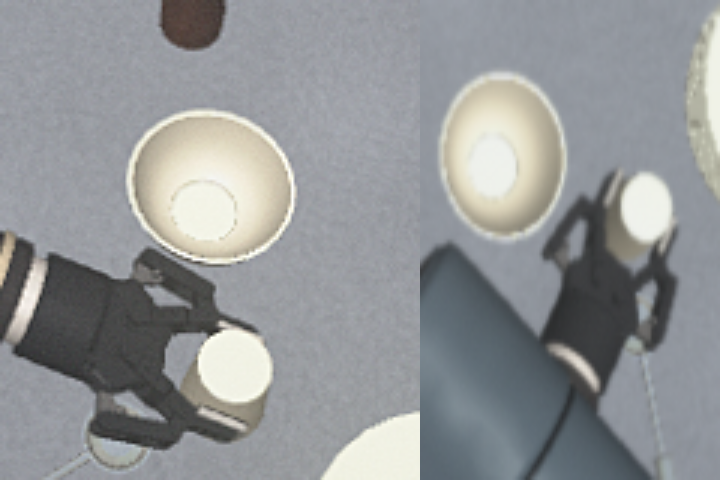

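Emit:
{"op": "carry_out", "data": {
  "increments": [
    {"tx":-0.5,"ty":0,"tz":-0.1,"roll":0},
    {"tx":-1,"ty":0,"tz":-0.2,"roll":0},
    {"tx":-2,"ty":0,"tz":-0.4,"roll":0},
    {"tx":-2.5,"ty":0,"tz":-0.3,"roll":0},
    {"tx":-2.5,"ty":0,"tz":-0.2,"roll":0},
    {"tx":-2.5,"ty":0.2,"tz":0,"roll":0},
    {"tx":-2.5,"ty":0.2,"tz":0,"roll":0},
    {"tx":0,"ty":0,"tz":0,"roll":0.06},
    {"tx":0,"ty":0,"tz":0,"roll":0.1},
    {"tx":0,"ty":0,"tz":0,"roll":0.12},
    {"tx":0,"ty":0,"tz":0,"roll":0.12},
    {"tx":0,"ty":0,"tz":0,"roll":0.12}
  ]
}}

```text
time: 19.37
eef_pos: [640.0, -502.6, 173.2]
tool_rot: [0.413, 0.666, -0.027, 0.621]
force: [0.2, 0.2, -2.3]
width: 56.6
```

```bash
python3 st.py; python3 -c "
from h import *
c=snap('side','s6.png')
cv2.imwrite('pics/s6c.png',cv2.resize(c['pixels'][200:440,270:500],None,fx=2.5,fy=2.5)[:,:,::-1])"
```

```text
t 19.3667 j [-0.7033  0.608  -0.8701 -1.2474  0.1026  0.4879] p [ 640.  -502.6  173.2] f [ 0.2  0.2 -2.3] w 56.6
[[0.112, 0.517, -0.849], [0.583, 0.658, 0.477], [0.805, -0.548, -0.227]] rows=tool x,y,z; pitch 13.1
```

View pics/s6c.png

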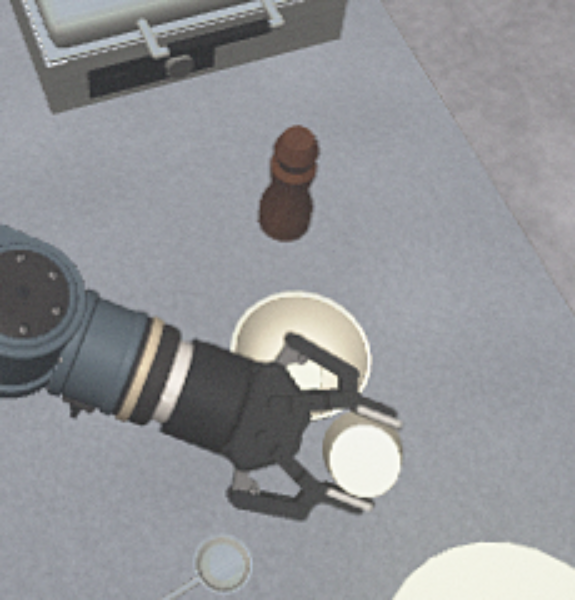

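Held firmly; its base now faces the camera, at (365,460) in the crop. I'll continue the roll.

Emit:
{"op": "carry_out", "data": {
  "increments": [
    {"tx":0,"ty":0,"tz":0,"roll":0.12},
    {"tx":0,"ty":0,"tz":0,"roll":0.12},
    {"tx":0,"ty":0,"tz":0,"roll":0.12},
    {"tx":0,"ty":0,"tz":0,"roll":0.12},
    {"tx":0,"ty":0,"tz":0,"roll":0.12},
    {"tx":0,"ty":0,"tz":0,"roll":0.12},
    {"tx":0,"ty":0,"tz":0,"roll":0.12},
    {"tx":0,"ty":0,"tz":0,"roll":0.12},
    {"tx":0,"ty":0,"tz":0,"roll":0.12},
    {"tx":0,"ty":0,"tz":0,"roll":0.12},
    {"tx":0,"ty":0,"tz":0,"roll":0.12},
    {"tx":0,"ty":0,"tz":0,"roll":0.12}
  ]
}}

```text
time: 20.42
eef_pos: [640.0, -502.7, 172.9]
tool_rot: [0.749, 0.23, 0.389, 0.485]
force: [-0.7, 0.2, -2.7]
width: 56.4
```

Emit:
{"op": "carry_out", "data": {
  "increments": [
    {"tx":0,"ty":0,"tz":0,"roll":0.12},
    {"tx":0,"ty":0,"tz":0,"roll":0.12},
    {"tx":0,"ty":0,"tz":0,"roll":0.12},
    {"tx":0,"ty":0,"tz":0,"roll":0.12},
    {"tx":0,"ty":0,"tz":0,"roll":0.12},
    {"tx":0,"ty":0,"tz":0,"roll":0.12},
    {"tx":0,"ty":0,"tz":0,"roll":0.12},
    {"tx":0,"ty":0,"tz":0,"roll":0.12},
    {"tx":0,"ty":0,"tz":0,"roll":0.12},
    {"tx":0,"ty":0,"tz":0,"roll":0.08},
    {"tx":0,"ty":0,"tz":0,"roll":0}
  ]
}}

```text
time: 21.33
eef_pos: [640.1, -502.7, 173.0]
tool_rot: [0.753, -0.218, 0.591, 0.193]
force: [-0.1, -0.1, -3.2]
width: 56.8
```

```bash
python3 st.py; python3 -c "
from h import *
c=snap('side','s7.png')
cv2.imwrite('pics/s7c.png',cv2.resize(c['pixels'][200:440,270:500],None,fx=2.5,fy=2.5)[:,:,::-1])"
```

```text
t 21.3333 j [-0.7034  0.6086 -0.8699 -1.2479  0.1026  3.0828] p [ 640.1 -502.7  173. ] f [-0.1 -0.1 -3.2] w 56.8
[[0.207, -0.099, 0.973], [-0.556, -0.83, 0.034], [0.805, -0.548, -0.227]] rows=tool x,y,z; pitch 13.1
```

View pics/s7c.png

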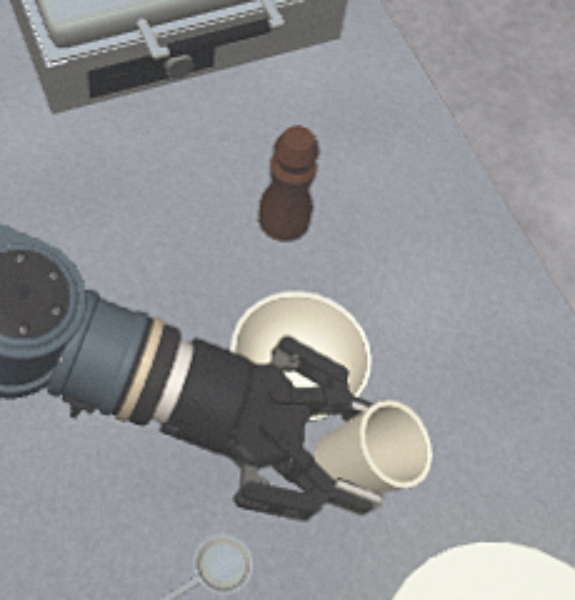

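The mouth is up and leans about 26° outward; the rim is at (395,445) in the crop. I'll lower to just above the table.

```bash
python3 to.py 633 -493 42 g
```

```text
shift cm [-13.    -0.92   2.97] norm 13.4
```

Emit:
{"op": "carry_out", "data": {
  "increments": [
    {"tx":-1.5,"ty":-0.1,"tz":0.3,"roll":0},
    {"tx":-2,"ty":-0.1,"tz":0.5,"roll":0},
    {"tx":-2,"ty":-0.1,"tz":0.5,"roll":0},
    {"tx":-2,"ty":-0.1,"tz":0.5,"roll":0},
    {"tx":-2,"ty":-0.1,"tz":0.4,"roll":0},
    {"tx":-1.5,"ty":-0.1,"tz":0.3,"roll":0},
    {"tx":-1,"ty":-0.1,"tz":0.2,"roll":0},
    {"tx":-0.8,"ty":-0.1,"tz":0.2,"roll":0},
    {"tx":0,"ty":0,"tz":0,"roll":0}
  ]
}}

```text
time: 22.13
eef_pos: [641.3, -499.4, 39.4]
tool_rot: [0.754, -0.216, 0.59, 0.194]
force: [-0.7, 0.9, -3.0]
width: 56.8
```

```bash
python3 st.py; python3 -c "
from h import *
c=snap('side','s8.png')
cv2.imwrite('pics/s8c.png',cv2.resize(c['pixels'][280:440,310:470],None,fx=3.7,fy=3.7)[:,:,::-1])"
```

```text
t 22.1333 j [-0.6969  0.9476 -0.8819 -1.597   0.0962  3.0803] p [ 641.3 -499.4   39.4] f [-0.7  0.9 -3. ] w 56.8
[[0.211, -0.097, 0.973], [-0.555, -0.831, 0.038], [0.804, -0.548, -0.229]] rows=tool x,y,z; pitch 13.3
```

View pics/s8c.png

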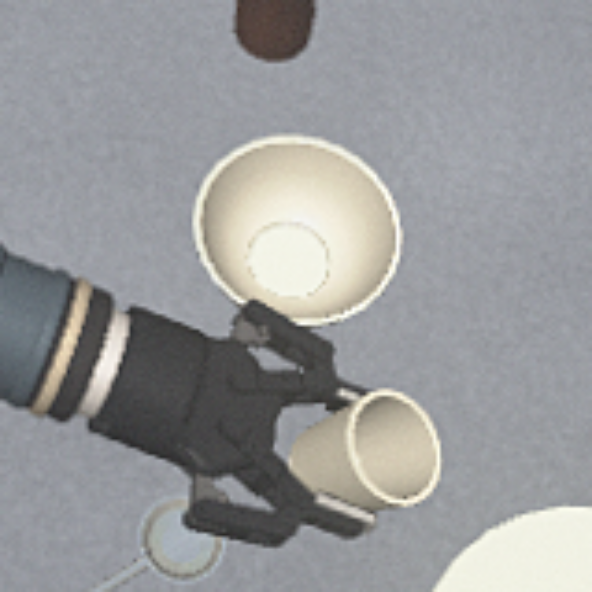

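Emit:
{"op": "carry_out", "data": {
  "increments": [
    {"tx":-0.3,"ty":0,"tz":0.07,"roll":0},
    {"tx":-0.2,"ty":0,"tz":0.05,"roll":0},
    {"tx":-0.2,"ty":0,"tz":0.0,"roll":0},
    {"tx":0,"ty":0,"tz":0,"roll":0}
  ]
}}

```text
time: 22.52
eef_pos: [641.1, -499.8, 35.3]
tool_rot: [0.752, -0.217, 0.591, 0.194]
force: [-1.1, -0.0, -2.7]
width: 56.8
```

```bash
python3 st.py
```

```text
t 22.5167 j [-0.6978  0.962  -0.8804 -1.6135  0.0968  3.0828] p [ 641.1 -499.8   35.3] f [-1.1 -0.  -2.7] w 56.8
[[0.207, -0.097, 0.974], [-0.556, -0.83, 0.035], [0.805, -0.549, -0.226]] rows=tool x,y,z; pitch 13.1
```

Emit:
{"op": "carry_out", "data": {
  "increments": [
    {"tx":-0.2,"ty":0,"tz":0,"roll":0},
    {"tx":-0.2,"ty":0,"tz":0,"roll":0},
    {"tx":0,"ty":0,"tz":0,"roll":0}
  ]
}}

```text
time: 22.77
eef_pos: [641.2, -500.0, 34.5]
tool_rot: [0.75, -0.216, 0.593, 0.195]
force: [-1.3, 2.4, 9.6]
width: 56.8
```

Emit:
{"op": "carry_out", "data": {
  "increments": [
    {"tx":-0.2,"ty":0,"tz":-0.1,"roll":0},
    {"tx":-0.1,"ty":0,"tz":-0.1,"roll":0},
    {"tx":0,"ty":0,"tz":0,"roll":0}
  ]
}}

```text
time: 23.02
eef_pos: [639.7, -499.1, 34.1]
tool_rot: [0.749, -0.216, 0.595, 0.195]
force: [0.6, 1.0, 13.5]
width: 56.5
```

Emit:
{"op": "carry_out", "data": {
  "increments": [
    {"tx":-0.2,"ty":0,"tz":-0.2,"roll":0},
    {"tx":-0.2,"ty":0,"tz":-0.2,"roll":0},
    {"tx":-0.2,"ty":0,"tz":-0.2,"roll":0},
    {"tx":0,"ty":0,"tz":0,"roll":0}
  ]
}}

```text
time: 23.35
eef_pos: [633.5, -495.8, 30.2]
tool_rot: [0.749, -0.216, 0.595, 0.196]
force: [-1.3, 0.1, 15.9]
width: 56.3
```

```bash
python3 st.py; python3 -c "
from h import *
c=snap('side','s9.png')
cv2.imwrite('pics/s9c.png',cv2.resize(c['pixels'][280:440,310:470],None,fx=3.7,fy=3.7)[:,:,::-1])"
```

```text
t 23.35 j [-0.701   0.9929 -0.8998 -1.6754  0.0995  3.0824] p [ 633.5 -495.8   30.2] f [-1.3  0.1 15.9] w 56.3
[[0.198, -0.09, 0.976], [-0.557, -0.83, 0.036], [0.807, -0.551, -0.214]] rows=tool x,y,z; pitch 12.4
```

View pics/s9c.png

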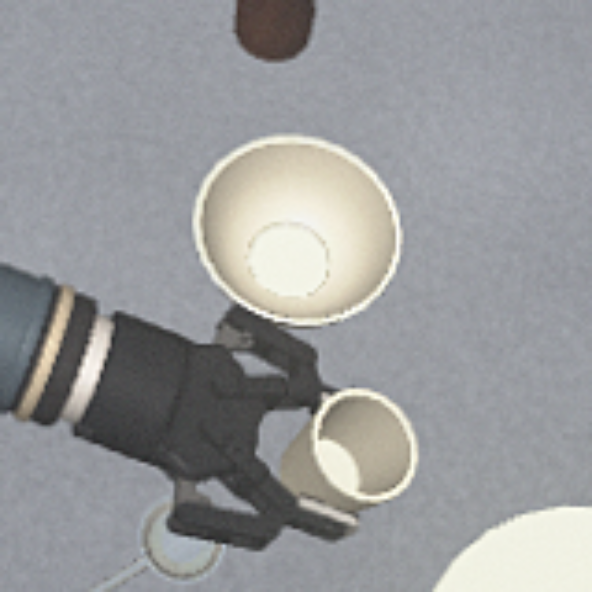

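The cup has swung more upright under the pressing and the inward drag; its floor is visible at (340,465). One more small nudge, then release.

Emit:
{"op": "carry_out", "data": {
  "increments": [
    {"tx":-0.1,"ty":0,"tz":-0.2,"roll":0},
    {"tx":-0.1,"ty":0,"tz":-0.2,"roll":0},
    {"tx":0,"ty":0,"tz":0,"roll":0}
  ]
}}

```text
time: 23.65
eef_pos: [629.3, -493.0, 27.2]
tool_rot: [0.75, -0.217, 0.594, 0.195]
force: [0.4, -1.7, 9.0]
width: 56.3
```

```bash
python3 st.py; python3 -c "
from h import *
c=snap('side','s10.png')
cv2.imwrite('pics/s10c.png',cv2.resize(c['pixels'][280:440,310:470],None,fx=3.7,fy=3.7)[:,:,::-1])"
```

```text
t 23.65 j [-0.702   0.9995 -0.9106 -1.6888  0.1004  3.0821] p [ 629.3 -493.    27.2] f [ 0.4 -1.7  9. ] w 56.3
[[0.201, -0.093, 0.975], [-0.557, -0.83, 0.036], [0.806, -0.55, -0.218]] rows=tool x,y,z; pitch 12.6
```

View pics/s10c.png

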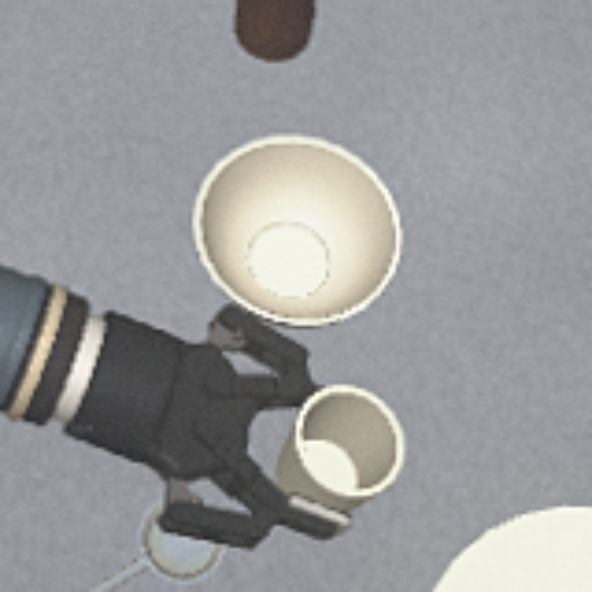

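Emit:
{"op": "carry_out", "data": {
  "grip": 0.95,
  "increments": [
    {"tx":0,"ty":0,"tz":0,"roll":0},
    {"tx":0,"ty":0,"tz":0,"roll":0},
    {"tx":0,"ty":0,"tz":0,"roll":0},
    {"tx":0,"ty":0,"tz":0,"roll":0},
    {"tx":0,"ty":0,"tz":0,"roll":0},
    {"tx":0,"ty":0,"tz":0,"roll":0},
    {"tx":0,"ty":0,"tz":0,"roll":0}
  ]
}}

```text
time: 24.28
eef_pos: [628.2, -491.7, 22.7]
tool_rot: [0.752, -0.217, 0.591, 0.194]
force: [-1.5, -1.5, 0.1]
width: 81.3
```

```bash
python3 st.py; python3 -c "
from h import *
c=snap('side','s11.png')
cv2.imwrite('pics/s11c.png',cv2.resize(c['pixels'][280:440,310:470],None,fx=3.7,fy=3.7)[:,:,::-1])"
```

```text
t 24.2833 j [-0.7018  1.002  -0.9124 -1.6845  0.1006  3.0823] p [ 628.2 -491.7   22.7] f [-1.5 -1.5  0.1] w 81.3
[[0.207, -0.098, 0.973], [-0.556, -0.83, 0.035], [0.805, -0.549, -0.227]] rows=tool x,y,z; pitch 13.1
```

View pics/s11c.png

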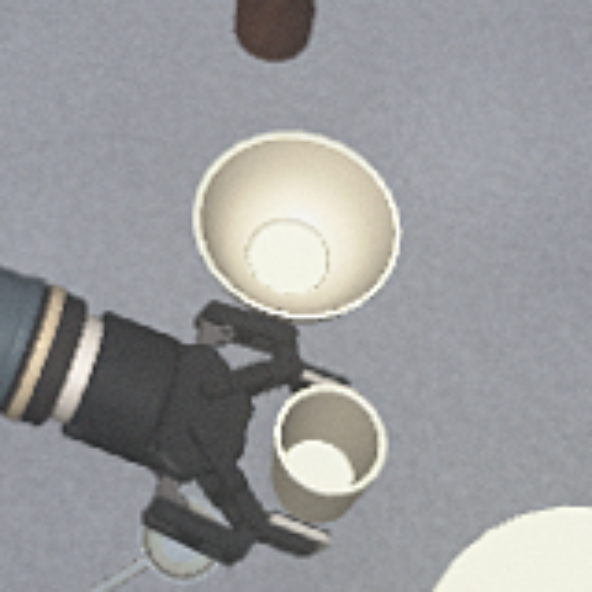

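```bash
python3 - <<'E'
from h import *
c=load('s11.png'); s=state(); M=R.from_quat(s['tool_rot']).as_matrix(); g=s['eef_pos']-11*M[:,2]
C=onz(c,[[399.2,398.9]],72)[0]; print('rim c',C,'tool frame rel grasp',M.T@(C-g))
B=onz(c,[[310+297/3.7,280+225/3.7]],55)[0]; print('bowl',B, M.T@(B-g))
a=load('s9.png'); 
B0=onz(a,[[310+297/3.7,280+230/3.7]],55)[0]; print(B0,B-B0)
w=snap('wrist','w11.png')
E
```

```text
rim c [ 617.07796009 -484.53456219   72.        ] tool frame rel grasp [ 44.81974353   1.94803523 -13.03104846]
bowl [ 654.43359913 -347.48783135   55.        ] [  22.58807221 -133.20880477  -54.31823282]
[ 653.14317094 -350.67006472   55.        ] [1.29042819 3.18223337 0.        ]
```

View pics/w11.png

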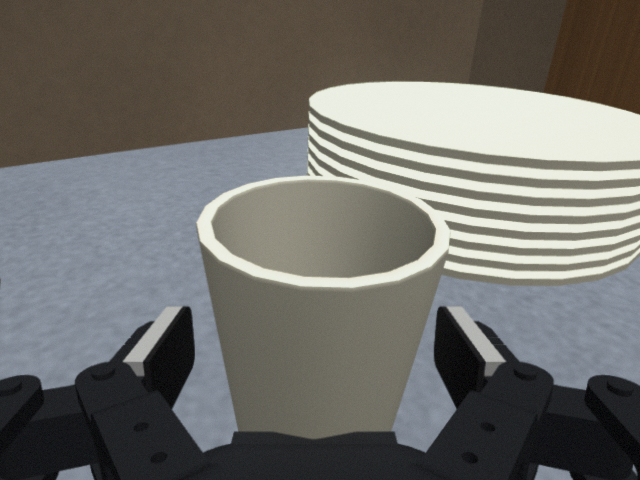

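The cup stands upright, its rim at (323,235) in the wrist view, with both fingers clear of it. The bowl was nudged about 3 mm as the fingers opened. I'll narrow the fingers slightly, shift away from the bowl and lift.

Emit:
{"op": "carry_out", "data": {
  "grip": 0.9,
  "increments": [
    {"tx":0.1,"ty":0.2,"tz":0,"roll":0},
    {"tx":0.3,"ty":0.1,"tz":-0.07,"roll":0},
    {"tx":0.5,"ty":0,"tz":-0.12,"roll":0},
    {"tx":1,"ty":0,"tz":-0.23,"roll":0},
    {"tx":1,"ty":0,"tz":-0.23,"roll":0},
    {"tx":1.5,"ty":0,"tz":-0.35,"roll":0},
    {"tx":2,"ty":0,"tz":-0.47,"roll":0},
    {"tx":2,"ty":0,"tz":-0.47,"roll":0},
    {"tx":2,"ty":0,"tz":-0.47,"roll":0},
    {"tx":2,"ty":0,"tz":-0.47,"roll":0},
    {"tx":2,"ty":0,"tz":-0.47,"roll":0}
  ]
}}

```text
time: 25.3
eef_pos: [629.3, -489.5, 172.4]
tool_rot: [0.752, -0.217, 0.591, 0.194]
force: [0.2, -0.5, 0.5]
width: 77.1
```

```bash
python3 st.py; python3 -c "
from h import *
c=snap('side','s12.png');t=snap('top','t12.png')
cv2.imwrite('pics/s12c.png',np.hstack([cv2.resize(c['pixels'][260:460,290:470],None,fx=2.5,fy=2.5),cv2.resize(t['pixels'][160:300,390:490],None,fx=3,fy=3.5714)[:500]])[:,:,::-1])"
```

```text
t 25.3 j [-0.6973  0.6057 -0.9124 -1.2889  0.0967  3.0833] p [ 629.3 -489.5  172.4] f [ 0.2 -0.5  0.5] w 77.1
[[0.207, -0.098, 0.973], [-0.556, -0.83, 0.035], [0.805, -0.548, -0.226]] rows=tool x,y,z; pitch 13.1
```

View pics/s12c.png

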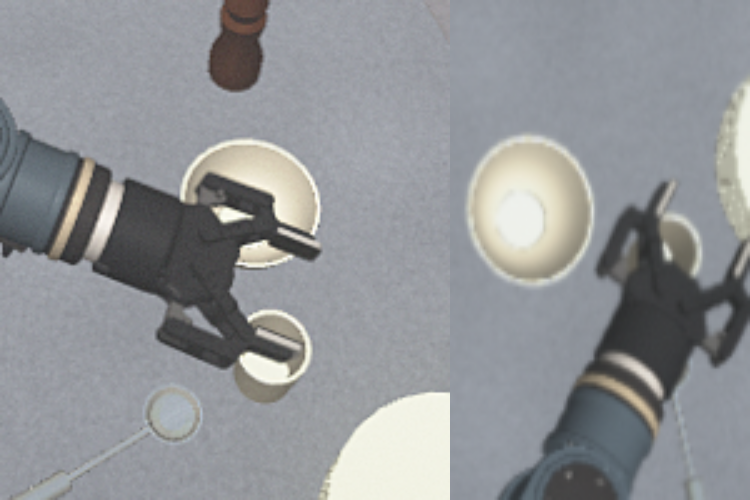

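The cup stands mouth up on its own; in the side crop its rim is at (275,345). For the lid the tool must point steeply down again, so I'll plan the push that raises the pitch.

```bash
python3 - <<'E'
from sim import *
import json
j0=np.array(json.loads(open('fk.txt').readlines()[-1])[0]); w=.7
def wc(j):
    p,M=pose(j); return (p*1000-M[:,2]*PP[5]).round(0)
for el in(-60,-30,0,30,60):
  j=j0; print('el',el)
  for k in range(48):
    p,M=pose(j); az=np.arctan2(p[1],p[0]); 
    d=np.array([-np.cos(az)*np.cos(np.radians(el)),-np.sin(az)*np.cos(np.radians(el)),np.sin(np.radians(el))])*.041
    if el<0 and p[2]<.16: d[2]=0
    j=step(j,M.T@d*100,0,w)
    if k%8==7: print('  ',*show(j),'j5pt',wc(j))
E
```

```text
el -60
   [ 556. -437.  151.] pitch 14.7 z [ 0.8  -0.54 -0.25] j [-0.72  0.64 -1.14 -1.51  0.12  3.08] j5pt [ 316. -276.  227.]
   [ 533. -432.  156.] pitch 18.8 z [ 0.79 -0.52 -0.32] j [-0.75  0.51 -1.14 -1.32  0.17  3.05] j5pt [ 295. -278.  252.]
   [ 500. -425.  143.] pitch 24.1 z [ 0.78 -0.48 -0.41] j [-0.81  0.41 -1.14 -1.12  0.24  3.01] j5pt [ 268. -282.  266.]
   [ 444. -406.  146.] pitch 30.0 z [ 0.75 -0.43 -0.5 ] j [-0.9   0.23 -1.14 -0.81  0.33  2.94] j5pt [ 219. -278.  295.]
   [ 360. -368.  154.] pitch 35.5 z [ 0.73 -0.37 -0.58] j [-1.06  0.   -1.14 -0.43  0.47  2.79] j5pt [ 143. -258.  327.]
   [ 246. -299.  153.] pitch 39.2 z [ 0.71 -0.31 -0.63] j [-1.41 -0.24 -1.14  0.08  0.71  2.43] j5pt [  34. -206.  342.]
el -30
   [ 536. -431.  163.] pitch 18.1 z [ 0.79 -0.52 -0.31] j [-0.75  0.51 -1.14 -1.32  0.16  3.06] j5pt [ 298. -275.  255.]
   [ 461. -407.  158.] pitch 27.9 z [ 0.76 -0.45 -0.47] j [-0.86  0.25 -1.14 -0.87  0.29  2.97] j5pt [ 234. -272.  298.]
   [ 302. -332.  166.] pitch 37.4 z [ 0.71 -0.35 -0.61] j [-1.2  -0.17 -1.14 -0.16  0.57  2.66] j5pt [  89. -228.  347
[... 1823 characters left out ...]
tch 13.1 z [ 0.81 -0.55 -0.23] j [-0.71 -0.24 -0.82 -0.35  0.11  3.08] j5pt [ 259. -225.  524.]
   [ 370. -288.  740.] pitch 13.1 z [ 0.81 -0.55 -0.23] j [-0.76 -0.58 -0.21  0.6   0.16  3.07] j5pt [ 130. -124.  808.]
   [ 250. -185. 1012.] pitch 12.5 z [ 0.8  -0.55 -0.22] j [-1.13 -0.38  0.87  1.5   0.51  2.98] j5pt [   9.  -20. 1076.]
   [ 157. -109. 1108.] pitch 3.2 z [ 0.82 -0.57 -0.06] j [-0.62 -0.28  1.46  1.79  0.01  3.1 ] j5pt [ -87.   62. 1125.]
   [  82.  -57. 1169.] pitch -8.4 z [ 0.81 -0.57  0.15] j [-0.61 -0.37  1.46  1.68  0.    3.1 ] j5pt [-161.  113. 1125.]
   [  20.  -14. 1236.] pitch -20.3 z [ 0.77 -0.54  0.35] j [-0.61 -0.43  1.46  1.53  0.    3.1 ] j5pt [-210.  147. 1132.]
```

```bash
python3 - <<'E'
from sim import *
import json
j0=np.array(json.loads(open('fk.txt').readlines()[-1])[0]); w=.7
def go(j,T,n,pr=True):
    for k in range(n):
        p,M=pose(j); d=(np.array(T)/1000-p)/(n-k); j=step(j,M.T@d*100,0,w)
    return j
az0=-.60
for r,z in((600,400),(520,400),(480,420)):
  for el in(-90,-70):
    j=go(j0,(r*np.cos(az0),r*np.sin(az0),z),10); print('start',r,z,el,*show(j))
    for k in range(56):
      p,M=pose(j); az=np.arctan2(p[1],p[0])
      d=np.array([-np.cos(az)*np.cos(np.radians(el)),-np.sin(az)*np.cos(np.radians(el)),np.sin(np.radians(el))])*.041
      if p[2]<.13: break
      j=step(j,M.T@d*100,0,w)
      if k%8==7: print('  ',k,*show(j))
    print('  ',k,*show(j))
E
```

```text
start 600 400 -90 [ 495. -339.  400.] pitch 13.1 z [ 0.81 -0.55 -0.23] j [-0.6  -0.23 -0.99 -0.53  0.    3.1 ]
   7 [ 575. -394.  143.] pitch 18.0 z [ 0.79 -0.54 -0.31] j [-0.6   0.58 -1.14 -1.4   0.    3.1 ]
   9 [ 582. -398.  105.] pitch 18.2 z [ 0.79 -0.53 -0.31] j [-0.6   0.71 -1.14 -1.53  0.    3.1 ]
start 600 400 -70 [ 495. -339.  400.] pitch 13.1 z [ 0.81 -0.55 -0.23] j [-0.6  -0.23 -0.99 -0.53  0.    3.1 ]
   7 [ 497. -341.  244.] pitch 22.4 z [ 0.76 -0.52 -0.38] j [-0.6   0.04 -1.14 -0.79  0.01  3.1 ]
   14 [ 532. -365.  106.] pitch 29.5 z [ 0.72 -0.49 -0.49] j [-0.6   0.42 -1.14 -1.05  0.01  3.1 ]
start 520 400 -90 [ 429. -294.  400.] pitch 13.1 z [ 0.81 -0.55 -0.23] j [-0.6  -0.43 -1.07 -0.41  0.    3.1 ]
   7 [ 510. -350.  229.] pitch 22.3 z [ 0.76 -0.52 -0.38] j [-0.6   0.12 -1.14 -0.86  0.01  3.1 ]
   12 [ 558. -382.   97.] pitch 25.0 z [ 0.75 -0.51 -0.42] j [-0.6   0.57 -1.14 -1.27  0.01  3.1 ]
start 520 400 -70 [ 429. -294.  400.] pitch 13.1 z [ 0.81 -0.55 -0.23] j [-0.6  -0.43 -1.07 -0.41  0.    3.1 ]
   7 [ 380. -261.  303.] pitch 24.1 z [ 0.75 -0.51 -0.41] j [-0.61
[... 433 characters left out ...]
1 ]
   7 [ 468. -321.  268.] pitch 22.8 z [ 0.76 -0.52 -0.39] j [-0.61 -0.11 -1.14 -0.63  0.01  3.1 ]
   14 [ 542. -373.   96.] pitch 28.2 z [ 0.73 -0.49 -0.47] j [-0.61  0.49 -1.14 -1.14  0.01  3.1 ]
start 480 420 -70 [ 405. -277.  415.] pitch 12.7 z [ 0.81 -0.55 -0.22] j [-0.6  -0.54 -1.06 -0.3   0.01  3.1 ]
   7 [ 324. -223.  316.] pitch 23.1 z [ 0.76 -0.52 -0.39] j [-0.61 -0.73 -1.14  0.    0.02  3.1 ]
   15 [ 216. -154.  226.] pitch 32.6 z [ 0.7  -0.47 -0.54] j [-1.19 -1.03 -1.14  0.55  0.5   2.75]
   23 [204. -77. 142.] pitch 41.1 z [ 0.62 -0.43 -0.66] j [-1.94 -1.03 -1.14  1.19  0.82  1.88]
   27 [198. -66. 128.] pitch 44.5 z [ 0.58 -0.41 -0.7 ] j [-1.97 -1.03 -1.14  1.24  0.77  1.83]
```

```bash
python3 - <<'E'
from h import *
s=state(); M=R.from_quat(s['tool_rot']).as_matrix()
print(M.T@(np.array([431,-308,400])-s['eef_pos'])/10)
az=-.62
for el in(-90,-75): print(el, M.T@np.array([-np.cos(az)*np.cos(np.radians(el)),-np.sin(az)*np.cos(np.radians(el)),np.sin(np.radians(el))])*4.1)
E
```

```text
[ 16.06193988  -3.2559795  -30.95615235]
-90 [-3.99715021 -0.14581262  0.90084897]
-75 [-4.09304751 -0.17261258 -0.16482414]
```

Emit:
{"op": "carry_out", "data": {
  "increments": [
    {"tx":1.6,"ty":-0.3,"tz":-2.6,"roll":0},
    {"tx":1.6,"ty":-0.3,"tz":-3.1,"roll":0},
    {"tx":1.6,"ty":-0.3,"tz":-3.1,"roll":0},
    {"tx":1.6,"ty":-0.3,"tz":-3.1,"roll":0},
    {"tx":1.6,"ty":-0.3,"tz":-3.1,"roll":0},
    {"tx":1.6,"ty":-0.3,"tz":-3.1,"roll":0},
    {"tx":1.6,"ty":-0.3,"tz":-3.1,"roll":0},
    {"tx":1.6,"ty":-0.3,"tz":-3.1,"roll":0},
    {"tx":1.6,"ty":-0.3,"tz":-3.1,"roll":0},
    {"tx":1.6,"ty":-0.3,"tz":-3.1,"roll":0}
  ]
}}

```text
time: 26.23
eef_pos: [432.3, -312.0, 394.4]
tool_rot: [0.753, -0.217, 0.591, 0.194]
force: [0.7, -0.3, 1.0]
width: 76.7
```

Emit:
{"op": "carry_out", "data": {
  "increments": [
    {"tx":-4.1,"ty":-0.1,"tz":0.3,"roll":0},
    {"tx":-4.1,"ty":-0.1,"tz":0.2,"roll":0},
    {"tx":-4.1,"ty":-0.1,"tz":0.2,"roll":0},
    {"tx":-4.1,"ty":-0.1,"tz":0.3,"roll":0},
    {"tx":-4.1,"ty":-0.1,"tz":0.3,"roll":0},
    {"tx":-4.1,"ty":-0.1,"tz":0.4,"roll":0}
  ]
}}

```text
time: 26.73
eef_pos: [433.4, -325.2, 277.0]
tool_rot: [0.803, -0.23, 0.524, 0.168]
force: [0.1, -0.0, 0.5]
width: 77.1
```

```bash
python3 st.py
```

```text
t 26.7333 j [-0.6988 -0.1967 -1.1414 -0.5363  0.1001  3.066 ] p [ 433.4 -325.2  277. ] f [ 0.1 -0.   0.5] w 77.1
[[0.346, -0.193, 0.918], [-0.545, -0.838, 0.03], [0.763, -0.511, -0.395]] rows=tool x,y,z; pitch 23.3
```

Emit:
{"op": "carry_out", "data": {
  "increments": [
    {"tx":-4.1,"ty":0,"tz":0,"roll":0},
    {"tx":-4.1,"ty":0,"tz":0,"roll":0},
    {"tx":-4.1,"ty":0,"tz":0,"roll":0},
    {"tx":-4.1,"ty":0,"tz":0,"roll":0},
    {"tx":-4.1,"ty":0,"tz":0,"roll":0},
    {"tx":-4.1,"ty":0,"tz":0,"roll":0},
    {"tx":-4.1,"ty":0,"tz":0,"roll":0},
    {"tx":-4.1,"ty":0,"tz":0,"roll":0}
  ]
}}

```text
time: 27.4
eef_pos: [359.2, -329.7, 174.1]
tool_rot: [0.864, -0.237, 0.427, 0.12]
force: [-0.8, -0.1, -0.2]
width: 76.7
```

```bash
python3 st.py
```

```text
t 27.4 j [-0.926  -0.1521 -1.1408 -0.2996  0.3024  2.8948] p [ 359.2 -329.7  174.1] f [-0.8 -0.1 -0.2] w 76.7
[[0.523, -0.308, 0.795], [-0.513, -0.859, 0.005], [0.681, -0.41, -0.607]] rows=tool x,y,z; pitch 37.4
```

```bash
python3 to.py 430 -250 230; python3 - <<'E'
from sim import *
import json
j=np.array(json.loads(open('fk.txt').readlines()[-1])[0]); w=.7
p,M=pose(j); d=M.T@(np.array([.43,-.25,.23])-p)*100/4
for k in range(4): j=step(j,d,0,w)
print(*show(j))
for dr in ((-4.1,0,0),(-4.1,0,-1)):
  q=j
  for k in range(20):
    q=step(q,dr,0,w)
    if k%4==3: print(dr,k,*show(q))
E
```

```text
shift cm [  5.69 -10.44  -1.84] norm 12.0
[ 428. -254.  230.] pitch 37.4 z [ 0.68 -0.41 -0.61] j [-0.53 -0.28 -1.02 -0.09 -0.    3.14]
(-4.1, 0, 0) 3 [ 367. -219.  181.] pitch 41.5 z [ 0.64 -0.38 -0.66] j [-0.54 -0.36 -1.14 -0.06 -0.    3.13]
(-4.1, 0, 0) 7 [ 290. -175.  169.] pitch 46.3 z [ 0.59 -0.35 -0.72] j [-0.55 -0.58 -1.14  0.25  0.01  3.13]
(-4.1, 0, 0) 11 [ 178. -110.  146.] pitch 49.0 z [ 0.56 -0.34 -0.75] j [-0.77 -0.97 -1.14  0.7   0.15  2.96]
(-4.1, 0, 0) 15 [144. -65. 110.] pitch 53.7 z [ 0.51 -0.31 -0.81] j [-1.29 -1.03 -1.14  0.97  0.41  2.49]
(-4.1, 0, 0) 19 [129. -32.  86.] pitch 58.9 z [ 0.44 -0.26 -0.86] j [-1.49 -1.03 -1.14  1.12  0.44  2.26]
(-4.1, 0, -1) 3 [ 329. -196.  197.] pitch 40.8 z [ 0.65 -0.39 -0.65] j [-0.54 -0.52 -1.14  0.1  -0.    3.14]
(-4.1, 0, -1) 7 [ 204. -125.  176.] pitch 43.4 z [ 0.62 -0.37 -0.69] j [-0.68 -0.97 -1.14  0.6   0.11  3.03]
(-4.1, 0, -1) 11 [166. -89. 136.] pitch 48.3 z [ 0.57 -0.34 -0.75] j [-1.2  -1.03 -1.14  0.85  0.42  2.61]
(-4.1, 0, -1) 15 [152. -49. 104.] pitch 53.3 z [ 0.51 -0.31 -0.8 ] j [-1.55 -1.03 -1.14  1.08  0.53  2.23]
(-4.1, 0, -1) 19 [130. -29.  86.] pitch 58.7 z [ 0.45 -0.25 -0.85] j [-1.47 -1.03 -1.14  1.12  0.44  2.27]
```

```bash
python3 - <<'E'
from sim import *
import json
j0=np.array(json.loads(open('fk.txt').readlines()[-1])[0]); w=.7
def go(j,T,n):
    p,M=pose(j); d=M.T@(np.array(T)/1000-p)*100/n; print('   shift',d.round(2),n)
    for k in range(n): j=step(j,d,0,w)
    return j
for T in((420,-330,150),(440,-330,190),(470,-330,170)):
 for dr in ((-4.1,0,0),(-4.0,0,-.8)):
  q=go(j0,T,3); print(T,dr,*show(q))
  for k in range(16):
    q=step(q,dr,0,w)
    if k%3==2: print('    ',k,*show(q))
E
```

```text
shift [ 0.42 -1.03  1.87] 3
(420, -330, 150) (-4.1, 0, 0) [ 421. -331.  152.] pitch 37.5 z [ 0.68 -0.41 -0.61] j [-0.77  0.   -1.13 -0.47  0.18  3.  ]
     2 [ 387. -337.  118.] pitch 41.7 z [ 0.65 -0.37 -0.66] j [-0.86  0.03 -1.14 -0.41  0.26  2.92]
     5 [ 339. -345.   87.] pitch 45.5 z [ 0.62 -0.32 -0.71] j [-1.02  0.06 -1.14 -0.33  0.37  2.77]
     8 [ 268. -352.   52.] pitch 48.5 z [ 0.6  -0.27 -0.75] j [-1.26  0.11 -1.14 -0.22  0.51  2.53]
     11 [ 177. -345.    4.] pitch 49.9 z [ 0.6  -0.23 -0.77] j [-1.58  0.25 -1.14 -0.09  0.65  2.14]
     14 [  84. -313.  -65.] pitch 50.1 z [ 0.61 -0.21 -0.77] j [-1.94  0.49 -1.14 -0.03  0.7   1.67]
   shift [ 0.42 -1.03  1.87] 3
(420, -330, 150) (-4.0, 0, -0.8) [ 421. -331.  152.] pitch 37.5 z [ 0.68 -0.41 -0.61] j [-0.77  0.   -1.13 -0.47  0.18  3.  ]
     2 [ 368. -325.  137.] pitch 41.5 z [ 0.65 -0.37 -0.66] j [-0.89 -0.06 -1.14 -0.31  0.27  2.9 ]
     5 [ 293. -315.  126.] pitch 44.9 z [ 0.63 -0.33 -0.71] j [-1.12 -0.15 -1.14 -0.1   0.43  2.7 ]
     8 [ 201. -292.  105.] pitch 46.9 z [ 0.62 -0.29 -0.73] j [-1.49 -0.18 -1.14  0.18  0.
[... 2141 characters left out ...]
] j [-1.35  0.28 -1.14 -0.22  0.51  2.38]
   shift [ 1.83 -1.88  2.6 ] 3
(470, -330, 170) (-4.0, 0, -0.8) [ 470. -330.  170.] pitch 37.4 z [ 0.68 -0.41 -0.61] j [-0.66  0.02 -1.04 -0.4   0.09  3.06]
     2 [ 418. -310.  134.] pitch 40.3 z [ 0.66 -0.39 -0.65] j [-0.72  0.   -1.14 -0.43  0.14  3.02]
     5 [ 365. -299.  127.] pitch 44.5 z [ 0.62 -0.35 -0.7 ] j [-0.83 -0.09 -1.14 -0.24  0.22  2.93]
     8 [ 289. -283.  123.] pitch 47.8 z [ 0.6  -0.31 -0.74] j [-1.04 -0.22 -1.14  0.    0.37  2.74]
     11 [ 200. -253.  112.] pitch 49.9 z [ 0.58 -0.28 -0.76] j [-1.42 -0.31 -1.14  0.3   0.56  2.36]
     14 [ 134. -219.   88.] pitch 51.8 z [ 0.56 -0.26 -0.79] j [-1.81 -0.26 -1.14  0.55  0.65  1.89]
```

```bash
python3 to.py 480 -300 175
```

```text
shift cm [ 5.48 -8.74  6.95] norm 12.4
```

Emit:
{"op": "carry_out", "data": {
  "increments": [
    {"tx":1.4,"ty":-2.2,"tz":1.7,"roll":0},
    {"tx":1.4,"ty":-2.2,"tz":1.7,"roll":0},
    {"tx":1.4,"ty":-2.2,"tz":1.7,"roll":0},
    {"tx":1.3,"ty":-2.2,"tz":1.8,"roll":0},
    {"tx":-4.1,"ty":-0.2,"tz":0,"roll":0},
    {"tx":-4.1,"ty":-0.2,"tz":0,"roll":0},
    {"tx":-4.1,"ty":-0.2,"tz":0,"roll":0},
    {"tx":-4.1,"ty":-0.2,"tz":0,"roll":0},
    {"tx":-4.1,"ty":-0.2,"tz":0,"roll":0}
  ]
}}

```text
time: 28.15
eef_pos: [435.7, -264.2, 96.8]
tool_rot: [0.891, -0.244, 0.368, 0.104]
force: [-0.4, 0.6, 0.8]
width: 77.1
```

```bash
python3 st.py
```

```text
t 28.15 j [-5.4690e-01  5.7600e-02 -1.1410e+00 -4.1190e-01  2.8000e-03  3.1308e+00] p [ 435.7 -264.2   96.8] f [-0.4  0.6  0.8] w 77.1
[[0.61, -0.359, 0.706], [-0.512, -0.859, 0.006], [0.605, -0.365, -0.708]] rows=tool x,y,z; pitch 45.1
```

Emit:
{"op": "carry_out", "data": {
  "increments": [
    {"tx":-4.1,"ty":0,"tz":-0.5,"roll":0},
    {"tx":-4.1,"ty":0,"tz":-0.5,"roll":0},
    {"tx":-4.1,"ty":0,"tz":-0.5,"roll":0},
    {"tx":-4.1,"ty":0,"tz":-0.5,"roll":0},
    {"tx":-4.1,"ty":0,"tz":-0.5,"roll":0}
  ]
}}

```text
time: 28.57
eef_pos: [358.5, -221.1, 83.1]
tool_rot: [0.917, -0.251, 0.299, 0.084]
force: [-0.6, -0.1, 0.5]
width: 77.1
```

```bash
python3 st.py
```

```text
t 28.5667 j [-0.5613 -0.1069 -1.1407 -0.0934  0.0123  3.1191] p [ 358.5 -221.1   83.1] f [-0.6 -0.1  0.5] w 77.1
[[0.696, -0.411, 0.59], [-0.511, -0.86, 0.003], [0.506, -0.303, -0.808]] rows=tool x,y,z; pitch 53.9
```

Emit:
{"op": "carry_out", "data": {
  "increments": [
    {"tx":0.5,"ty":2.5,"tz":-0.3,"roll":0},
    {"tx":1.5,"ty":2.5,"tz":1.5,"roll":0},
    {"tx":1.5,"ty":2,"tz":1,"roll":0},
    {"tx":-4.1,"ty":0,"tz":0,"roll":0},
    {"tx":-4.1,"ty":0,"tz":0,"roll":0},
    {"tx":-4.1,"ty":0,"tz":0,"roll":0},
    {"tx":-4.1,"ty":0,"tz":0,"roll":0}
  ]
}}

```text
time: 29.15
eef_pos: [263.9, -275.4, 52.4]
tool_rot: [0.929, -0.25, 0.267, 0.058]
force: [0.2, -0.4, 0.4]
width: 76.8
```

```bash
python3 st.py
```

```text
t 29.15 j [-1.0212 -0.0639 -1.1408  0.0076  0.2751  2.7146] p [ 263.9 -275.4   52.4] f [ 0.2 -0.4  0.4] w 76.8
[[0.733, -0.433, 0.525], [-0.495, -0.868, -0.025], [0.467, -0.242, -0.851]] rows=tool x,y,z; pitch 58.3
```

```bash
python3 - <<'E'
from sim import *
import json
j0=np.array(json.loads(open('fk.txt').readlines()[-1])[0]); w=.7
def go(j,T,n):
    p,M=pose(j); d=M.T@(np.array(T)/1000-p)*100/n; print('   shift',d.round(2),n)
    for k in range(n): j=step(j,d,0,w)
    return j
for T in((150,-400,130),(100,-420,110),(60,-400,100)):
 for el in(-30,-60):
  q=go(j0,T,6); print(T,el,*show(q))
  for k in range(20):
    p,M=pose(q); az=np.arctan2(p[1],p[0])
    d=np.array([-np.cos(az)*np.cos(np.radians(el)),-np.sin(az)*np.cos(np.radians(el)),np.sin(np.radians(el))])*.041
    if p[2]<.06: d[2]=0
    q=step(q,M.T@d*100,0,w)
    if k%5==4: print('    ',k,*show(q))
E
```

```text
shift [ 0.19  2.71 -1.48] 6
(150, -400, 130) -30 [ 150. -400.  130.] pitch 58.3 z [ 0.47 -0.24 -0.85] j [-1.54 -0.04 -0.78  0.53  0.48  2.2 ]
     4 [  87. -235.   50.] pitch 58.3 z [ 0.47 -0.24 -0.85] j [-1.88 -0.14 -1.14  0.47  0.54  1.81]
     9 [  51. -120.   59.] pitch 60.2 z [ 0.45 -0.21 -0.87] j [-2.53 -0.2  -1.14  0.92  0.44  1.06]
     14 [ 43. -85.  59.] pitch 63.5 z [ 0.42 -0.13 -0.9 ] j [-2.66 -0.22 -1.12  1.    0.32  0.93]
     19 [ 32. -61.  59.] pitch 66.7 z [ 0.39 -0.06 -0.92] j [-2.66 -0.23 -1.11  1.03  0.23  0.93]
   shift [ 0.19  2.71 -1.48] 6
(150, -400, 130) -60 [ 150. -400.  130.] pitch 58.3 z [ 0.47 -0.24 -0.85] j [-1.54 -0.04 -0.78  0.53  0.48  2.2 ]
     4 [ 114. -304.   59.] pitch 58.3 z [ 0.47 -0.24 -0.85] j [-1.68 -0.06 -1.05  0.36  0.51  2.04]
     9 [  78. -208.   59.] pitch 58.3 z [ 0.47 -0.24 -0.85] j [-2.   -0.19 -1.13  0.6   0.55  1.68]
     14 [  36. -127.   50.] pitch 58.7 z [ 0.47 -0.23 -0.85] j [-2.62 -0.1  -1.14  0.87  0.44  0.97]
     19 [  41. -105.   53.] pitch 60.6 z [ 0.45 -0.18 -0.87] j [-2.66 -0.15 -1.14  0.93  0.38  0.93]
   shift [-0.45
[... 1458 characters left out ...]
.42 -0.13 -0.9 ] j [-2.66 -0.21 -1.13  0.98  0.31  0.94]
     19 [ 31. -59.  54.] pitch 67.4 z [ 0.38 -0.05 -0.92] j [-2.66 -0.23 -1.12  1.01  0.22  0.94]
   shift [-1.17  3.47 -1.76] 6
(60, -400, 100) -60 [  78. -394.  102.] pitch 58.7 z [ 0.46 -0.25 -0.85] j [-1.75  0.02 -0.8   0.56  0.52  1.96]
     4 [  58. -293.   31.] pitch 58.7 z [ 0.46 -0.25 -0.85] j [-1.92  0.04 -1.07  0.37  0.54  1.78]
     9 [  35. -195.   35.] pitch 58.7 z [ 0.46 -0.24 -0.85] j [-2.27 -0.05 -1.14  0.62  0.53  1.36]
     14 [  26. -125.   45.] pitch 59.5 z [ 0.46 -0.22 -0.86] j [-2.66 -0.08 -1.14  0.85  0.42  0.93]
     19 [  36. -104.   51.] pitch 61.6 z [ 0.44 -0.18 -0.88] j [-2.66 -0.15 -1.14  0.92  0.37  0.93]
```

```bash
python3 - <<'E'
from sim import *
import json
j0=np.array(json.loads(open('fk.txt').readlines()[-1])[0]); w=.7
def go(j,T,n):
    p,M=pose(j); d=M.T@(np.array(T)/1000-p)*100/n; print('   shift',d.round(2),n)
    for k in range(n): j=step(j,d,0,w)
    return j
q=go(j0,(430,-100,350),9); print(*show(q))
q=go(q,(380,150,450),7); print(*show(q))
q=go(q,(200,330,560),7); print(*show(q))
for el in(90,60,120):
  s=q
  for k in range(24):
    p,M=pose(s); az=np.pi/2
    d=np.array([0,-np.cos(np.radians(el)),np.sin(np.radians(el))])*.041
    s=step(s,M.T@d*100,0,w)
    if k%6==5: print('    ',el,k,*show(s))
E
```

```text
shift [ 2.24 -2.69 -2.42] 9
[ 383. -178.  351.] pitch 58.2 z [ 0.49 -0.19 -0.85] j [-0.47 -0.37 -0.44  0.94  0.05  3.14]
   shift [-1.09 -4.28 -2.12] 7
[268. -60. 457.] pitch 57.6 z [ 0.53 -0.06 -0.84] j [-0.36 -0.59 -0.25  1.36  0.13  3.14]
   shift [-1.66 -5.19 -2.11] 7
[ 82. 101. 577.] pitch 54.9 z [ 0.57  0.07 -0.82] j [-0.73 -0.75  0.19  2.08  0.45  2.78]
     90 5 [100.  57. 753.] pitch 51.4 z [ 0.62  0.09 -0.78] j [-0.35 -0.45  0.86  2.27  0.3   3.14]
     90 11 [165.  42. 824.] pitch 44.5 z [ 0.71  0.08 -0.7 ] j [-0.37 -0.31  1.12  2.27  0.34  3.14]
     90 17 [212.  34. 882.] pitch 37.1 z [ 0.79  0.08 -0.6 ] j [-0.4  -0.2   1.36  2.27  0.39  3.14]
     90 23 [243.  30. 930.] pitch 29.7 z [ 0.87  0.08 -0.49] j [-0.45 -0.16  1.46  2.2   0.46  3.14]
     60 5 [119.  30. 751.] pitch 54.2 z [ 0.58  0.04 -0.81] j [-0.33 -0.4   0.88  2.27  0.23  3.14]
     60 11 [197. -10. 813.] pitch 49.2 z [ 0.65 -0.03 -0.76] j [-0.33 -0.24  1.15  2.27  0.18  3.14]
     60 17 [257. -52. 859.] pitch 43.3 z [ 0.72 -0.1  -0.69] j [-0.46 -0.11  1.38  2.27  0.23  3.06]
     60 23 [ 305. -125.  891.] pitch 36.9 z [ 0.78 -0.17 -0.6 ] j [-0.81 -0.02  1.46  2.22  0.47  2.85]
     120 5 [ 68. 114. 709.] pitch 49.3 z [ 0.64  0.1  -0.76] j [-0.59 -0.6   0.66  2.27  0.46  2.94]
     120 11 [ 86. 110. 794.] pitch 41.4 z [ 0.73  0.15 -0.66] j [-0.45 -0.5   0.93  2.27  0.47  3.12]
     120 17 [115. 130. 858.] pitch 33.1 z [ 0.81  0.2  -0.55] j [-0.5  -0.43  1.12  2.27  0.6   3.14]
     120 23 [135. 160. 915.] pitch 24.6 z [ 0.88  0.24 -0.42] j [-0.6  -0.38  1.27  2.27  0.77  3.14]
```

```bash
python3 - <<'E'
from sim import *
import json
j0=np.array(json.loads(open('fk.txt').readlines()[-1])[0]); w=.7
def sh2(j):
    p,M=pose(j); print('   ',(p*1000).round(0),'y',M[:,1].round(2),'z',M[:,2].round(2),'j',j.round(2))
def goW(j,T,n):
    for k in range(n):
        p,M=pose(j); d=(np.array(T)/1000-p); L=np.linalg.norm(d); d=d*min(1,.041/max(L,1e-9)); j=step(j,M.T@d*100,0,w)
    sh2(j); return j
sh2(j0)
q=goW(j0,(420,-260,250),8)
q=goW(q,(600,-100,280),8)
q=goW(q,(687,-12,260),6)
for i in range(4): q=goW(q,(687,-12,260),4)
E
```

```text
[ 264. -275.   52.] y [-0.5  -0.87 -0.02] z [ 0.47 -0.24 -0.85] j [-1.02 -0.06 -1.14  0.01  0.28  2.71]
    [ 420. -260.  250.] y [-0.5  -0.87 -0.02] z [ 0.47 -0.24 -0.85] j [-0.59 -0.19 -0.6   0.61  0.06  3.09]
    [ 556. -181.  277.] y [-0.31 -0.95 -0.03] z [ 0.51 -0.14 -0.85] j [-0.33 -0.04 -0.41  0.65  0.04  3.14]
    [653. -99. 263.] y [-0.14 -0.99 -0.02] z [ 0.52 -0.06 -0.85] j [-0.16  0.1  -0.3   0.62  0.03  3.14]
    [686. -28. 260.] y [-0.04 -1.   -0.01] z [ 0.52 -0.01 -0.85] j [-0.05  0.14 -0.25  0.62  0.01  3.14]
    [687. -13. 260.] y [-0.01 -1.   -0.01] z [ 0.53 -0.   -0.85] j [-0.02  0.14 -0.25  0.62  0.01  3.14]
    [687. -12. 260.] y [-0.01 -1.   -0.01] z [ 0.53 -0.   -0.85] j [-0.02  0.14 -0.25  0.62  0.01  3.14]
    [687. -12. 260.] y [-0.01 -1.   -0.01] z [ 0.53 -0.   -0.85] j [-0.02  0.14 -0.25  0.62  0.01  3.14]
```

The last joint's limit will align the jaws with y on the way to the handle. I'll move there at height, with small checks.

```bash
python3 to.py 430 -250 290
```

```text
shift cm [ 23.54 -11.03 -13.07] norm 29.1
```

Emit:
{"op": "carry_out", "data": {
  "increments": [
    {"tx":2.9,"ty":-1.4,"tz":-1.6,"roll":0},
    {"tx":2.9,"ty":-1.4,"tz":-1.6,"roll":0},
    {"tx":2.9,"ty":-1.4,"tz":-1.6,"roll":0},
    {"tx":2.9,"ty":-1.4,"tz":-1.6,"roll":0},
    {"tx":2.9,"ty":-1.4,"tz":-1.6,"roll":0},
    {"tx":2.9,"ty":-1.4,"tz":-1.6,"roll":0},
    {"tx":2.9,"ty":-1.4,"tz":-1.6,"roll":0},
    {"tx":2.9,"ty":-1.4,"tz":-1.6,"roll":0}
  ]
}}

```text
time: 29.82
eef_pos: [430.2, -247.1, 287.9]
tool_rot: [0.929, -0.25, 0.267, 0.06]
force: [0.6, -0.8, 0.3]
width: 76.8
```

```bash
python3 st.py;python3 to.py 600 -100 330
```

```text
t 29.8167 j [-0.5386 -0.2104 -0.5147  0.713   0.0285  3.1364] p [ 430.2 -247.1  287.9] f [ 0.6 -0.8  0.3] w 76.8
[[0.733, -0.432, 0.526], [-0.496, -0.868, -0.021], [0.466, -0.245, -0.85]] rows=tool x,y,z; pitch 58.2
shift cm [  8.31 -21.28   0.72] norm 22.9
```

Emit:
{"op": "carry_out", "data": {
  "increments": [
    {"tx":1.3,"ty":-3,"tz":0.1,"roll":0},
    {"tx":1.3,"ty":-3,"tz":0.1,"roll":0},
    {"tx":1.3,"ty":-3,"tz":0.1,"roll":0},
    {"tx":1.3,"ty":-3,"tz":0.1,"roll":0},
    {"tx":1.3,"ty":-3,"tz":0.1,"roll":0},
    {"tx":1.3,"ty":-3,"tz":0.1,"roll":0},
    {"tx":1.3,"ty":-3,"tz":0.1,"roll":0},
    {"tx":1.3,"ty":-3,"tz":0.1,"roll":0}
  ]
}}

```text
time: 30.48
eef_pos: [560.7, -187.7, 339.7]
tool_rot: [0.949, -0.157, 0.271, 0.033]
force: [-0.0, -0.1, 0.2]
width: 76.5
```

```bash
python3 st.py;python3 to.py 670 60 330
```

```text
t 30.4833 j [-0.3363 -0.0554 -0.2562  0.8175  0.0261  3.1399] p [ 560.7 -187.7  339.7] f [-0.  -0.1  0.2] w 76.5
[[0.804, -0.279, 0.525], [-0.316, -0.949, -0.021], [0.504, -0.148, -0.851]] rows=tool x,y,z; pitch 58.3
shift cm [  1.36 -26.93   2.65] norm 27.1
```

As predicted. Continuing left and out, over the lid at height.

Emit:
{"op": "carry_out", "data": {
  "increments": [
    {"tx":0.8,"ty":-3.5,"tz":0.5,"roll":0},
    {"tx":0.8,"ty":-3.5,"tz":0.5,"roll":0},
    {"tx":0.8,"ty":-3.5,"tz":0.5,"roll":0},
    {"tx":0.8,"ty":-3.5,"tz":0.5,"roll":0},
    {"tx":0.6,"ty":-3.5,"tz":0.3,"roll":0},
    {"tx":0.5,"ty":-3.5,"tz":0.3,"roll":0},
    {"tx":0.5,"ty":-3.5,"tz":0.3,"roll":0},
    {"tx":0.5,"ty":-3.5,"tz":0.2,"roll":0},
    {"tx":0,"ty":-3.5,"tz":0,"roll":0},
    {"tx":0,"ty":-3.5,"tz":0,"roll":0},
    {"tx":0,"ty":-3.5,"tz":0,"roll":0},
    {"tx":0,"ty":-3.5,"tz":0,"roll":0}
  ]
}}

```text
time: 31.48
eef_pos: [659.7, 17.8, 344.3]
tool_rot: [0.962, 0.015, 0.273, 0.001]
force: [0.1, -0.4, 0.4]
width: 77.0
```

```bash
python3 st.py
```

```text
t 31.4833 j [ 0.032   0.0633 -0.1252  0.8295 -0.0111  3.1399] p [659.7  17.8 344.3] f [ 0.1 -0.4  0.4] w 77.0
[[0.851, 0.029, 0.525], [0.028, -1.0, 0.01], [0.525, 0.006, -0.851]] rows=tool x,y,z; pitch 58.3
```

Emit:
{"op": "carry_out", "data": {
  "grip": 0.5,
  "increments": [
    {"tx":0,"ty":-3.5,"tz":0,"roll":0},
    {"tx":0,"ty":-3.5,"tz":0,"roll":0},
    {"tx":0,"ty":3.5,"tz":0,"roll":0},
    {"tx":0,"ty":3.5,"tz":0,"roll":0},
    {"tx":0,"ty":3.5,"tz":0,"roll":0},
    {"tx":0,"ty":2,"tz":0,"roll":0},
    {"tx":0,"ty":0,"tz":0,"roll":0}
  ]
}}

```text
time: 32.07
eef_pos: [670.0, -72.4, 345.6]
tool_rot: [0.961, 0.041, 0.273, -0.003]
force: [0.2, 0.9, -0.0]
width: 42.4
```

```bash
python3 st.py; python3 -c "
from h import *
snap('wrist','w13.png');c=snap('side','s13.png');cv2.imwrite('pics/s13c.png',cv2.resize(c['pixels'][60:300,220:460],None,fx=2.4,fy=2.4)[:,:,::-1])"
```

```text
t 32.0667 j [-0.1566  0.0933 -0.0871  0.8467  0.1107  2.9308] p [670.  -72.4 345.6] f [ 0.2  0.9 -0. ] w 42.4
[[0.847, 0.077, 0.526], [0.081, -0.997, 0.016], [0.525, 0.029, -0.851]] rows=tool x,y,z; pitch 58.3
```

View pics/w13.png

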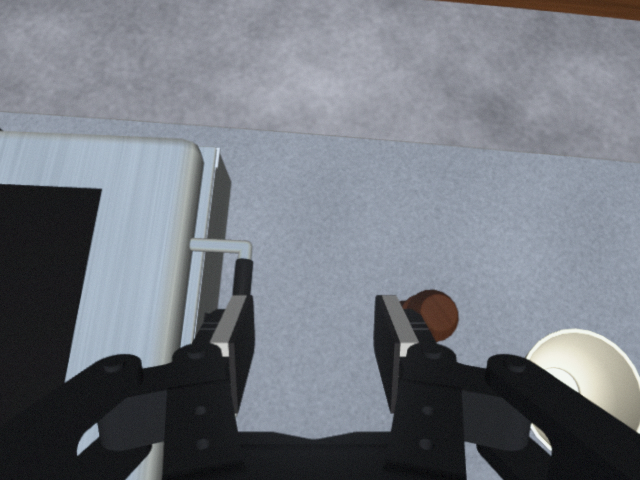

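View pics/s13c.png

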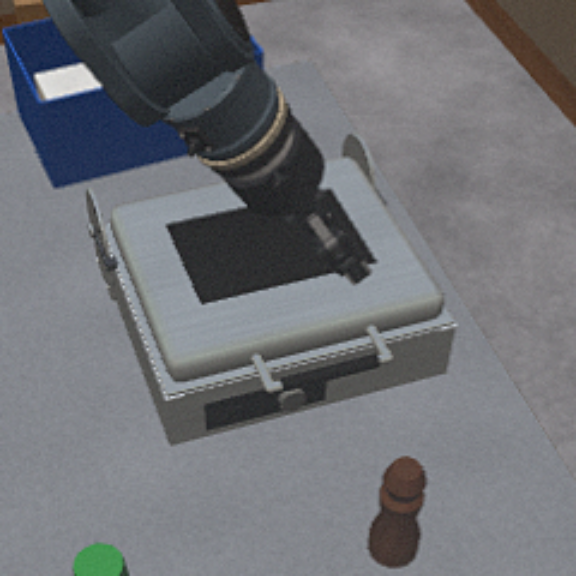

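```bash
python3 - <<'E'
from h import *
t=load('top0.png'); p=t['pixels'].astype(int)
sub=p[175:235,298:316].max(2)<70
ys,xs=np.where(sub); ys+=175; xs+=298; print(len(xs),xs.min(),xs.max(),ys.min(),ys.max())
for y in range(ys.min(),ys.max()+1,8):
    m=xs[ys==y]; print(y,m.mean(),onz(t,[[m.mean(),y]],124)[0].round(1))
print('ends',onz(t,[[xs.mean(),ys.min()-.5],[xs.mean(),ys.max()+.5]],124).round(1))
w=load('w13.png'); q=w['pixels'].astype(int)
for y in(266,275,285):
    r=np.where(q[y,232:258].max(1)<80)[0]+232; print(y,r.min(),r.max(),onz(w,[[r.mean(),y]],122)[0].round(1))
print('post',onz(w,[[246,244]],122))
E
```

```text
152 303 307 184 220
184 304.5 [741.3  -7.4 124. ]
192 305.0 [717.4  -9.  124. ]
200 305.5 [693.7 -10.5 124. ]
208 305.5 [670.1 -10.6 124. ]
216 305.5 [646.7 -10.7 124. ]
ends [[742.8  -9.7 124. ]
 [633.5 -10.2 124. ]]
266 235 252 [739.3  -7.5 122. ]
275 235 251 [731.2  -8.1 122. ]
285 234 250 [722.3  -8.3 122. ]
post [[759.5738991   -7.16125838 122.        ]]
```

Wrist view: the bar's far end is at (244,262) with its post at (246,244), giving y≈-8 there. With the top view the bar centre comes to about (688,-10,122). I'll approach along the tool axis with the fingers narrowed.

```bash
python3 - <<'E'
from h import *
s=state(); M=R.from_quat(s['tool_rot']).as_matrix(); g=np.array([688,-10,122.])+11*M[:,2]
print((M.T@(g-120*M[:,2]-s['eef_pos'])/10).round(2),(M.T@(g-s['eef_pos'])/10).round(2))
E
```

```text
[-9.79 -6.14  9.27] [-9.79 -6.14 21.27]
```

Emit:
{"op": "carry_out", "data": {
  "grip": 0.43,
  "increments": [
    {"tx":-2,"ty":-1.2,"tz":1.8,"roll":0},
    {"tx":-2,"ty":-1.2,"tz":1.8,"roll":0},
    {"tx":-2,"ty":-1.2,"tz":1.8,"roll":0},
    {"tx":-2,"ty":-1.2,"tz":1.8,"roll":0},
    {"tx":-1.8,"ty":-1.3,"tz":1.8,"roll":0},
    {"tx":0,"ty":0,"tz":0,"roll":0},
    {"tx":0,"ty":0,"tz":0,"roll":0}
  ]
}}

```text
time: 32.75
eef_pos: [629.2, -11.4, 217.2]
tool_rot: [0.961, 0.044, 0.274, -0.004]
force: [0.4, 0.4, 0.7]
width: 36.7
```

```bash
python3 st.py;python3 to.py 688 -10 122 g; python3 -c "
from h import *
w=snap('wrist','w14.png'); print(proj(w,[[688,-10,122],[743,-8,122]]))"
```

```text
t 32.75 j [-0.0443  0.0769 -0.4472  0.4942  0.0552  3.0219] p [629.2 -11.4 217.2] f [0.4 0.4 0.7] w 36.7
[[0.846, 0.082, 0.527], [0.086, -0.996, 0.016], [0.526, 0.032, -0.85]] rows=tool x,y,z; pitch 58.2
shift cm [-0.02  0.22 12.29] norm 12.3
[[318.29111004 242.42709034]
 [322.43483997 158.33037627]]
```

View pics/w14.png

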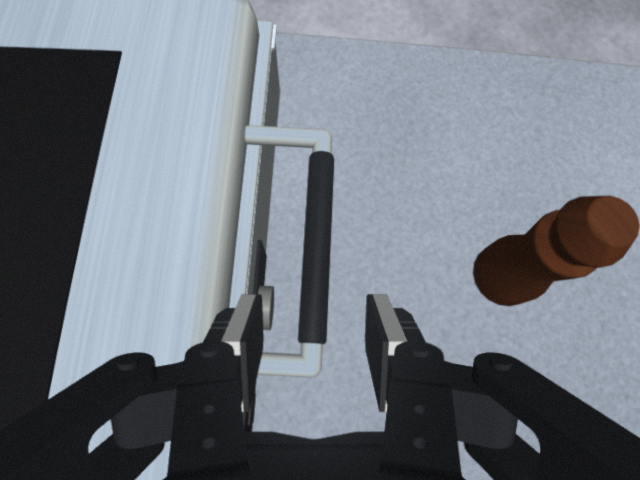

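The bar runs (321,155)–(313,340), against a centre predicted at (318,242), and it lies between the pads. Descending along the tool axis.

Emit:
{"op": "carry_out", "data": {
  "increments": [
    {"tx":0,"ty":0.2,"tz":2.2,"roll":0},
    {"tx":0,"ty":0,"tz":2.2,"roll":0},
    {"tx":0,"ty":0,"tz":2.2,"roll":0},
    {"tx":0,"ty":0,"tz":1.8,"roll":0},
    {"tx":0,"ty":0,"tz":1.5,"roll":0},
    {"tx":0,"ty":0,"tz":1.2,"roll":0},
    {"tx":0,"ty":0,"tz":1.1,"roll":0},
    {"tx":0,"ty":0,"tz":0,"roll":0}
  ]
}}

```text
time: 33.47
eef_pos: [696.3, -11.1, 114.8]
tool_rot: [0.96, 0.043, 0.276, -0.004]
force: [-0.6, -0.9, -0.3]
width: 36.7
```

```bash
python3 st.py;python3 to.py 688 -10 122 g; python3 -c "
from h import *
c=snap('side','s15.png');t=snap('top','t15.png');cv2.imwrite('pics/s15c.png',np.hstack([cv2.resize(c['pixels'][130:280,280:430],None,fx=2.6,fy=2.6),cv2.resize(t['pixels'][140:290,220:370],None,fx=2.6,fy=2.6)])[:,:,::-1])"
```

```text
t 33.4667 j [-0.0375  0.2892 -0.4806  0.2443  0.0503  3.0294] p [696.3 -11.1 114.8] f [-0.6 -0.9 -0.3] w 36.7
[[0.844, 0.08, 0.53], [0.084, -0.996, 0.017], [0.529, 0.03, -0.848]] rows=tool x,y,z; pitch 58.0
shift cm [-0.31 -0.17  0.05] norm 0.4
```

View pics/s15c.png

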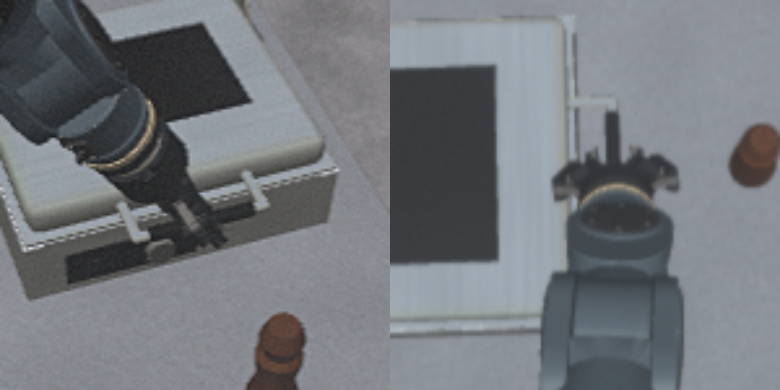

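Emit:
{"op": "carry_out", "data": {
  "grip": 0,
  "increments": [
    {"tx":0,"ty":0,"tz":0,"roll":0},
    {"tx":0,"ty":0,"tz":0,"roll":0},
    {"tx":0,"ty":0,"tz":0,"roll":0},
    {"tx":0,"ty":0,"tz":0,"roll":0},
    {"tx":0,"ty":0,"tz":0,"roll":0},
    {"tx":0,"ty":0,"tz":0,"roll":0}
  ]
}}

```text
time: 34.07
eef_pos: [695.3, -9.4, 116.9]
tool_rot: [0.96, 0.043, 0.277, -0.005]
force: [-1.3, 8.1, 1.3]
width: 13.9
```

```bash
python3 st.py; python3 - <<'E'
from h import *
s=state(); M=R.from_quat(s['tool_rot']).as_matrix()
g=s['eef_pos']-0*M[:,2]
# bar path, hinge 352 behind handle in +y (world), relative
hy=-10+352; hz=100; r=np.hypot(352,22); a0=np.arctan2(22,352); prev=None
P0=np.array([0,-r*np.cos(a0),r*np.sin(a0)])
for d in range(0,36,5):
    a=a0+np.radians(d); P=np.array([0,-r*np.cos(a),r*np.sin(a)]); 
    dd=M.T@(P-P0)/10
    print(d,(P-P0).round(1),'tool cum cm',dd.round(2), 'inc', None if prev is None else (dd-prev).round(2)); prev=dd
E
```

```text
t 34.0667 j [-0.0361  0.2846 -0.4822  0.2455  0.0526  3.0304] p [695.3  -9.4 116.9] f [-1.3  8.1  1.3] w 13.9
[[0.843, 0.08, 0.532], [0.086, -0.996, 0.015], [0.531, 0.033, -0.847]] rows=tool x,y,z; pitch 57.9
0 [0. 0. 0.] tool cum cm [0. 0. 0.] inc None
5 [ 0.   3.3 30.6] tool cum cm [ 1.65 -0.28 -2.58] inc [ 1.65 -0.28 -2.58]
10 [ 0.   9.2 60.8] tool cum cm [ 3.31 -0.82 -5.12] inc [ 1.65 -0.54 -2.54]
15 [ 0.  17.7 90.4] tool cum cm [ 4.95 -1.63 -7.59] inc [ 1.64 -0.81 -2.48]
20 [  0.   28.8 119.1] tool cum cm [ 6.56 -2.69 -9.99] inc [ 1.62 -1.06 -2.39]
25 [  0.   42.3 146.7] tool cum cm [  8.14  -4.   -12.28] inc [ 1.58 -1.31 -2.3 ]
30 [  0.   58.2 173.1] tool cum cm [  9.67  -5.54 -14.46] inc [ 1.53 -1.54 -2.18]
35 [  0.   76.3 197.9] tool cum cm [ 11.14  -7.31 -16.51] inc [ 1.47 -1.77 -2.05]
```

Gripped (width 13.9). Raising along the handle's arc, the first 20° now.

Emit:
{"op": "carry_out", "data": {
  "increments": [
    {"tx":0.4,"ty":-0.05,"tz":-0.6,"roll":0},
    {"tx":0.6,"ty":-0.1,"tz":-0.9,"roll":0},
    {"tx":0.65,"ty":-0.13,"tz":-1.08,"roll":0},
    {"tx":0.83,"ty":-0.27,"tz":-1.27,"roll":0},
    {"tx":0.83,"ty":-0.27,"tz":-1.27,"roll":0},
    {"tx":0.82,"ty":-0.4,"tz":-1.24,"roll":0},
    {"tx":0.82,"ty":-0.41,"tz":-1.24,"roll":0},
    {"tx":0.81,"ty":-0.53,"tz":-1.2,"roll":0},
    {"tx":0.81,"ty":-0.53,"tz":-1.19,"roll":0},
    {"tx":0,"ty":0,"tz":0,"roll":0}
  ]
}}

```text
time: 34.9
eef_pos: [694.5, 18.2, 236.6]
tool_rot: [0.96, 0.042, 0.276, -0.003]
force: [-0.8, -3.7, -5.0]
width: 13.9
```

```bash
python3 st.py; python3 -c "
from h import *
c=snap('side','s16.png');cv2.imwrite('pics/s16c.png',cv2.resize(c['pixels'][80:280,240:440],None,fx=2.9,fy=2.9)[:,:,::-1])"
```

```text
t 34.9 j [ 0.0176  0.1682 -0.2872  0.5566  0.0202  3.0768] p [694.5  18.2 236.6] f [-0.8 -3.7 -5. ] w 13.9
[[0.844, 0.08, 0.53], [0.083, -0.996, 0.017], [0.53, 0.03, -0.848]] rows=tool x,y,z; pitch 58.0
```

View pics/s16c.png

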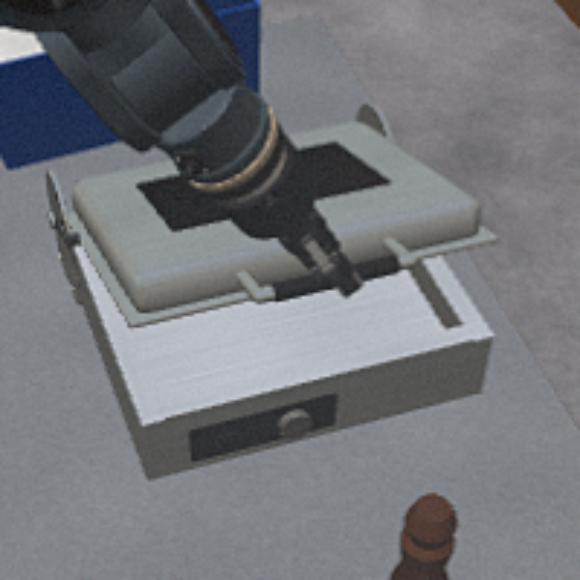

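Emit:
{"op": "carry_out", "data": {
  "increments": [
    {"tx":0.79,"ty":-0.65,"tz":-1.15,"roll":0},
    {"tx":0.79,"ty":-0.66,"tz":-1.15,"roll":0},
    {"tx":0.77,"ty":-0.77,"tz":-1.09,"roll":0},
    {"tx":0.76,"ty":-0.77,"tz":-1.09,"roll":0},
    {"tx":0.74,"ty":-0.88,"tz":-1.03,"roll":0},
    {"tx":0.73,"ty":-0.89,"tz":-1.02,"roll":0},
    {"tx":0,"ty":0,"tz":0,"roll":0},
    {"tx":0,"ty":0,"tz":0,"roll":0},
    {"tx":0,"ty":0,"tz":0,"roll":0}
  ]
}}

```text
time: 35.7
eef_pos: [693.2, 60.6, 311.9]
tool_rot: [0.961, 0.044, 0.274, -0.002]
force: [-12.5, -10.5, -0.6]
width: 13.6
```

```bash
python3 st.py; python3 - <<'E'
from h import *
s=state(); r=np.hypot(352,22); a0=np.arctan2(22,352)
M=R.from_quat(s['tool_rot']).as_matrix(); 
dz=s['eef_pos'][2]-116.9; dy=s['eef_pos'][1]+9.4
print('dy,dz',dy,dz,'angle from dz',np.degrees(np.arcsin((dz+22)/r)-a0),'from dy',np.degrees(np.arccos((352-dy)/r)-a0))
c=snap('side','s17.png');t=snap('top','t17.png')
cv2.imwrite('pics/s17c.png',cv2.resize(c['pixels'][80:280,240:440],None,fx=2.9,fy=2.9)[:,:,::-1])
cv2.imwrite('pics/s17h.png',cv2.resize(c['pixels'][125:195,240:300],None,fx=8,fy=8,interpolation=cv2.INTER_CUBIC)[:,:,::-1])
E
```

```text
t 35.7 j [ 0.0975  0.1339 -0.1277  0.7555 -0.024   3.1412] p [693.2  60.6 311.9] f [-12.5 -10.5  -0.6] w 13.6
[[0.847, 0.083, 0.526], [0.085, -0.996, 0.021], [0.526, 0.027, -0.85]] rows=tool x,y,z; pitch 58.2
dy,dz 70.0004343165868 195.0328268602115 angle from dz 34.402461746982006 from dy 33.334130355854185
```

View pics/s17c.png

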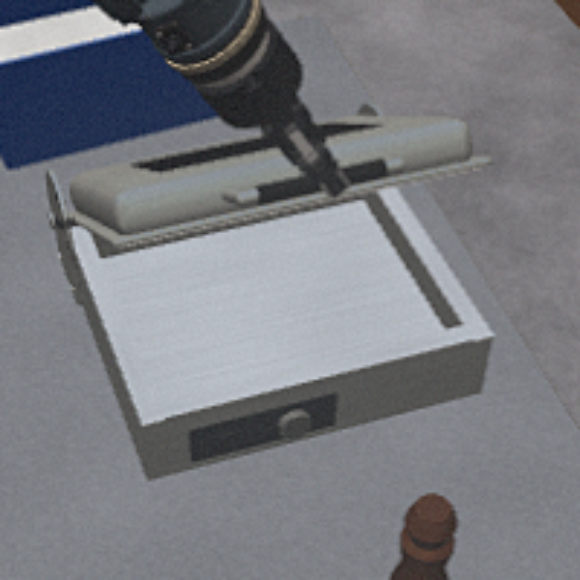

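View pics/s17h.png

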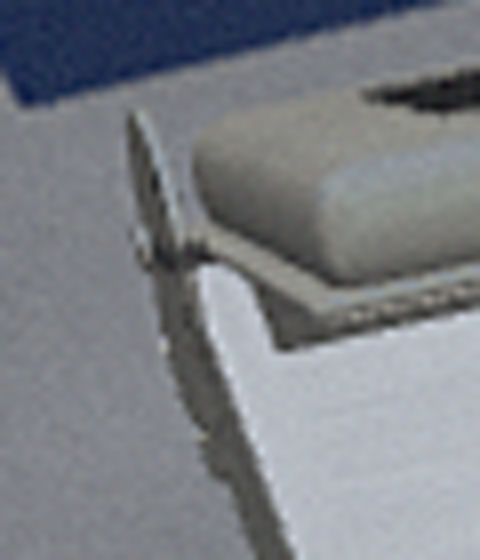

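Emit:
{"op": "carry_out", "data": {
  "increments": [
    {"tx":0,"ty":0,"tz":0,"roll":-0.02},
    {"tx":0,"ty":0,"tz":0,"roll":-0.02},
    {"tx":0,"ty":0,"tz":-0.2,"roll":0},
    {"tx":0.1,"ty":0,"tz":0,"roll":0},
    {"tx":0,"ty":0,"tz":0,"roll":0},
    {"tx":0,"ty":0,"tz":0,"roll":0}
  ]
}}

```text
time: 36.3
eef_pos: [693.1, 61.7, 313.5]
tool_rot: [0.96, 0.063, 0.273, 0.003]
force: [-11.2, -5.6, -3.4]
width: 13.8
```

```bash
python3 st.py; python3 - <<'E'
from h import *
s=state(); print(s['qvel'].round(4))
r=np.hypot(352,22); a0=np.arctan2(22,352)
dz=s['eef_pos'][2]-116.9; dy=s['eef_pos'][1]+9.4
print('dy,dz',dy,dz,'angle from dz',np.degrees(np.arcsin((dz+22)/r)-a0),'from dy',np.degrees(np.arccos((352-dy)/r)-a0))
c=snap('side','s18.png')
for d in(30,33,35,37,40):
    a=a0+np.radians(d); y=342-r*np.cos(a); z=100+r*np.sin(a); print(d,proj(c,[[632,y-1.5,z],[744,y+1.5,z]]).round(1).tolist())
cv2.imwrite('pics/s18c.png',cv2.resize(c['pixels'][110:170,300:400],None,fx=7,fy=7,interpolation=cv2.INTER_CUBIC)[:,:,::-1])
cv2.imwrite('pics/s18d.png',cv2.resize(c['pixels'][240:460,290:480],None,fx=2.6,fy=2.6)[:,:,::-1])
E
```

```text
t 36.3 j [ 0.0982  0.1338 -0.1234  0.7605 -0.0221  3.102 ] p [693.1  61.7 313.5] f [-11.2  -5.6  -3.4] w 13.8
[[0.843, 0.123, 0.524], [0.12, -0.992, 0.04], [0.525, 0.03, -0.851]] rows=tool x,y,z; pitch 58.3
[-0.0012  0.0007 -0.0014 -0.0008  0.0002 -0.0001]
dy,dz 71.09495824438224 196.58371088763423 angle from dz 34.72279804077329 from dy 33.62919240204287
30 [[330.8, 155.5], [373.5, 146.2]]
33 [[329.6, 147.9], [372.5, 138.8]]
35 [[328.7, 142.8], [371.7, 133.8]]
37 [[327.7, 137.7], [370.8, 128.8]]
40 [[326.2, 130.1], [369.4, 121.3]]
```

View pics/s18c.png

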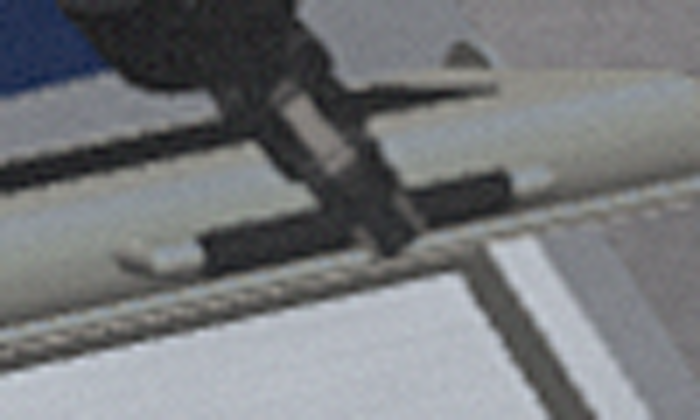

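View pics/s18d.png

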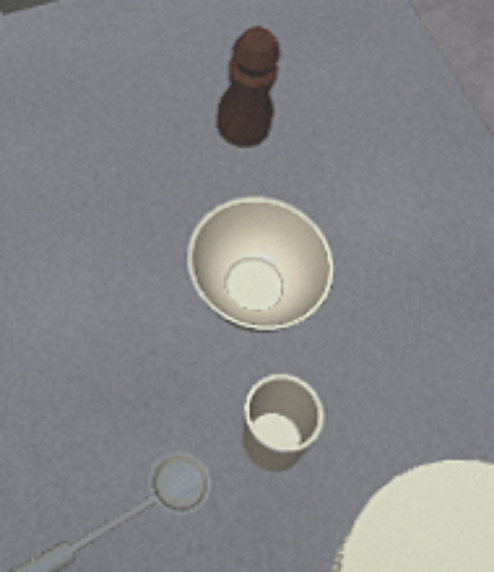

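The side crop shows the bar's ends at (329,146) and (373,137), which is about 33.7°; kinematics gives 33.6–34.7°. The cup, bowl, mill and spoon all stand as they should. One degree more, then let it settle.

Emit:
{"op": "carry_out", "data": {
  "increments": [
    {"tx":0.15,"ty":-0.2,"tz":-0.2,"roll":0},
    {"tx":0.15,"ty":-0.2,"tz":-0.2,"roll":0},
    {"tx":0,"ty":0,"tz":0,"roll":0},
    {"tx":0,"ty":0,"tz":0,"roll":0},
    {"tx":0,"ty":0,"tz":0,"roll":0},
    {"tx":0,"ty":0,"tz":0,"roll":0},
    {"tx":0,"ty":0,"tz":0,"roll":0},
    {"tx":0,"ty":0,"tz":0,"roll":0}
  ]
}}

```text
time: 37.02
eef_pos: [693.0, 65.5, 318.4]
tool_rot: [0.96, 0.063, 0.273, 0.003]
force: [-11.3, -8.9, -3.2]
width: 13.9
```

```bash
python3 st.py; python3 - <<'E'
from h import *
s=state(); print(s['qvel'].round(4))
r=np.hypot(352,22); a0=np.arctan2(22,352)
dz=s['eef_pos'][2]-116.9; dy=s['eef_pos'][1]+9.4
print('angle from dz',np.degrees(np.arcsin((dz+22)/r)-a0),'from dy',np.degrees(np.arccos((352-dy)/r)-a0))
c=snap('side','s19.png')
cv2.imwrite('pics/s19c.png',cv2.resize(c['pixels'][110:170,300:400],None,fx=7,fy=7,interpolation=cv2.INTER_CUBIC)[:,:,::-1])
E
```

```text
t 37.0167 j [ 0.1058  0.1326 -0.1122  0.773  -0.0269  3.1085] p [693.   65.5 318.4] f [-11.3  -8.9  -3.2] w 13.9
[[0.843, 0.123, 0.524], [0.119, -0.992, 0.04], [0.525, 0.029, -0.851]] rows=tool x,y,z; pitch 58.3
[-0.0003  0.0015  0.0003  0.0004 -0.0004 -0.0002]
angle from dz 35.75539298620285 from dy 34.64368085612557
```

View pics/s19c.png

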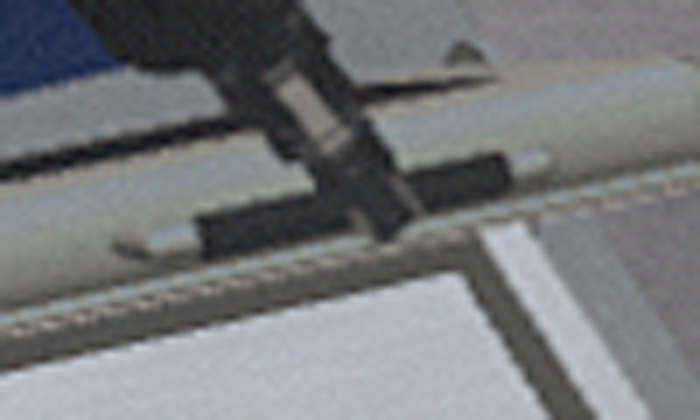

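Bar ends are now at (328.5,143.5) and (373,134), about 34.7°. The arm is still and the grip holds. I'm handing in.

```bash
python3 -c "
from workcell import *
print(close_job())"
```

```text
the job is handed in; nothing more can be done
None
```

The cup stands mouth up on the table, let go, and the lid is held by its handle at about the half-open line. I handed the job in at about 37 s; the hand-in gives no verdict.

**How it was done**
- **Tilting the tool:** the moves only allow shifts and a roll about the tool's axis, so I tilted the tool by pushing against the arm's joint and reach limits.
- **Cup:** I carried it, still mouth down, to open table. I regrasped it with the tool nearly horizontal and rolled it half a turn. Then I pressed it upright against the table and let go at about (617, -485).
- **Lid:** I steepened the tool again, gripped the bar handle from above and raised it along its arc.

**Last checks**
- **Lid angle:** the hand's height gives 35.8°, its backward travel 34.6°, and the bar in the side picture about 34.7°. They differ by about 1°, all inside the 5° margin. I did not read the line on the hinge plate itself.
- **Grip:** the fingers read 13.9 mm on the 16 mm bar, and the joint speeds were about zero. The measured hold force showed sideways parts of 11 N and 9 N.
- **Cup:** the side picture taken just before the last small lift shows it upright and free.
- **Bystanders:** the bowl was nudged about 3 mm when the fingers opened beside it. The mill and spoon look unmoved.
- **Joint range:** the last joint briefly read 3.1412 rad while lifting, against a stated limit of 3.14. I backed it off to 3.10, and it read 3.11 at the end. I cannot tell whether the judge counts that as passing its range.

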